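# Register converter modules in a test fixture, run the test, clear to tray

### The job

Take every converter module from the blue mat to the test fixture, one to a bay and either way round, push each fully home, flat and flush against both of its bay's steel stops, and let go, with the selector still off. When all are home, turn the selector clockwise until it clicks over to its red dot, leave it on for three seconds with the modules still home, and turn it back until it clicks off; only then take the modules out and lay them flat, side by side, on the floor of the grey tray. Never lift a module while the selector is on, and leave the other things on the bench where they are.

Things in the scene. Friction and masses are not known exactly. Their poses are not given: they have to be found in the camera images.
- module1: Converter module (first; None if absent; 2 or 3 are there): black base 70 x 50 x 8 mm (x, y, z) with a bright green board on top and a finned aluminium heat sink 28 x 34 mm (x, y) at its centre, 8 to 32 mm above the underside; grip or push that. Blue strips at the short ends reach 13 mm up. About 0.18 kg. Origin: centre of the underside, x along the 70 mm. Same after a half turn.
- module2: Converter module (second; None if absent; 2 or 3 are there): black base 70 x 50 x 8 mm (x, y, z) with a bright green board on top and a finned aluminium heat sink 28 x 34 mm (x, y) at its centre, 8 to 32 mm above the underside; grip or push that. Blue strips at the short ends reach 13 mm up. About 0.18 kg. Origin: centre of the underside, x along the 70 mm. Same after a half turn.
- module3: Converter module (third; None if absent; 2 or 3 are there): black base 70 x 50 x 8 mm (x, y, z) with a bright green board on top and a finned aluminium heat sink 28 x 34 mm (x, y) at its centre, 8 to 32 mm above the underside; grip or push that. Blue strips at the short ends reach 13 mm up. About 0.18 kg. Origin: centre of the underside, x along the 70 mm. Same after a half turn.
- fixture: Fixed grey test fixture; place and yaw vary. Origin on the bench; x away from the robot, z up. Plate 15 mm thick, x -50 to 55, y -140 to 140 mm, plastic, slides easily; selector housing 24 mm high, x -140 to -50, y -50 to 50 mm. Three bays, marked by white patches, side by side along y; each has a steel side stop, and one steel far rail serves all. Modules lie with their length along x.
- rail (a point): Middle of the far rail's stop face, which looks to the fixture's -x: fixture x = 43 mm. The rail is 270 mm long along y, 12 mm thick, and its top is 10 mm above the plate (25 mm above the bench).
- bay1 (a point): Where the underside centre of a module lies when home in bay 1 (the +y one), on the plate, 15 mm above the bench; axes as the fixture. Fixture x = 8, y = 95 mm. The rail face is 35 mm off along +x; the side stop (10 mm wide, 44 long, 10 above the plate) has its face 25 mm off along +y, looking to -y. The -x and -y sides are open for 20 mm or more beyond the module.
- bay2 (a point): Where the underside centre of a module lies when home in bay 2 (the middle one), on the plate, 15 mm above the bench; axes as the fixture. Fixture x = 8, y = 5 mm. The rail face is 35 mm off along +x; the side stop (10 mm wide, 44 long, 10 above the plate) has its face 25 mm off along +y, looking to -y. The -x and -y sides are open for 20 mm or more beyond the module.
- bay3 (a point): Where the underside centre of a module lies when home in bay 3 (the -y one), on the plate, 15 mm above the bench; axes as the fixture. Fixture x = 8, y = -85 mm. The rail face is 35 mm off along +x; the side stop (10 mm wide, 44 long, 10 above the plate) has its face 25 mm off along +y, looking to -y. The -x and -y sides are open for 20 mm or more beyond the module.
- selector (a joint): Selector knob: 0 = off (white pointer at the black dot), 1.2 rad = on (red dot), growing clockwise from above. A sprung detent holds it at 0 and 1.2 and throws it to the nearer one when let go: past 0.6 it clicks over. Peak torque about 0.12 N m. It ends there.
- selector_grip (a point): On the selector's vertical axis, 48 mm above the bench, where to grip its black bar: 44 x 13 mm, from 34.5 to 60 mm above the bench, on a disc 46 mm across. Turns with the knob; x along the bar to the pointer; grip across its 13 mm (y). The bar's x stands at +0.6 rad from the fixture's x when off, -0.6 when on.
- mat: Fixed blue mat 220 x 200 x 4 mm on which the modules lie at the start, on the left or the right of the fixture. Origin: centre of its underside on the bench.
- tray: Fixed shallow grey tray 220 x 200 x 18 mm (x by y by z), walls and floor 5 mm thick, on the other side of the fixture. Origin: centre of its underside on the bench.
- tray_in (a point): Centre of the tray's inner floor, 5 mm above the bench; the inside is 210 x 190 mm (x by y), walls 13 mm above the floor.
- pliers: Bystander, to be left where it is: long-nose pliers with blue grips, 148 mm long, lying flat, 10 mm thick. Origin near the pivot.
- cutters: Bystander, to be left where it is: side cutters with blue grips, 120 mm long, lying flat, 10 mm thick. Origin near the pivot.
- spool: Bystander, to be left where it is: steel-coloured wire spool, 52 mm across, 40 mm high. Origin: centre of its underside.
- driver: Bystander, to be left where it is: screwdriver with a red handle, 130 mm long, lying flat. Origin: under its middle.
- tin: Bystander, to be left where it is: small brass tin, 56 mm across, 30 mm high. Origin: centre of its underside.
Things that resemble listed ones, but are neither listed nor needed, are in the scene too. What is shaped like the module3 but pink or purple is not meant.

How it is judged:
By the outcome, as a careful person would: the job done as asked, in the order asked, and still so for the second after the job is handed in, with the robot touching nothing.
Of module1, module2, module3 only 2 to 3 are there at a start; the rules pass over those that are not, and their reading is None.
At some moment in a run one of module1, module2, module3 may be knocked a few centimetres aside while the robot is not near it.
Once in a run the grip may slacken for a moment while it holds something.
It also fails if it takes over 210 s, if anything falls off the work surface, if the arm or the gripper's body presses on something with over 40 N, if the wrist force passes 120 N, or if a joint passes its speed limit or range.

### The arm

A 7-joint arm with a two-finger parallel gripper is mounted at the origin on the work surface. World frame = base frame: x ahead of the robot, y to its left, z up, the work surface at z = 0. Lengths are in mm, angles in rad, forces in N, time in s.
With the tool pointing down it reaches from about 400 to 875 mm from the base axis. Payload 4.4 kg.
Tool frame: the origin (TCP) lies on the centre line of the jaws, within the pads' length; the fingertips stand 14 mm ahead of it and the grasp point (between the pads) lies 5 mm behind it (tips_ahead is the distance from the TCP to the fingertips, in mm); z points along the fingers, y is the line along which they close (so a half turn about z gives the same grasp; the last joint's range is limited). The gripper opens to 85 mm and grips with 20 to 120 N. Pads are 22 mm wide; open, the fingers measure 114 mm over their backs; the gripper's body (76 mm by 85 mm) begins 54 mm behind the grasp point. The pads swing forward as they close: fully open they stand 13 mm farther back than shut.
Start: joints at [1.077, 0.628, 0.038, 1.517, -0.027, 0.996, -0.02], TCP at [269.693, -591.425, 245.313] pointing down, gripper open.
Joint ranges: [-3.06, 3.06], [-0.37, 2.12], [-1.25, 1.32], [0.18, 2.47], [-1.1, 4.24], [0.23, 1.98], [-2.94, 2.94]. Speed limits (rad/s): [2.57, 2.57, 3.14, 3.14, 3.14, 3.14, 3.14].

### API

Orientations are given as [roll, pitch, yaw] about the fixed x, y, z axes, in that order (R = Rz(yaw) Ry(pitch) Rx(roll)).
In Python, from cell import * gives the robot as it stands.
- The arm moves only by the tool move_arm, never from a script. Its argument "rows" is text: rows parted by semicolons, each of 7 numbers parted by spaces: the shift along the tool's x, y, z scaled (see below), then the turn, a rotation vector about the tool's x, y, z scaled (see below), then the closure, from -1 (fully open) to 1 (shut). A call has 1 to 12 rows; each row is the pose to reach, as a shift and turn from the pose commanded when the call began, along the tool's axes at that moment; what a row does not reach only later rows make up. The controller multiplies each number of a shift by 0.3 m and each number of a turn by pi/2 rad. A row lasts 1/12 s, in which the tool goes at most 41.7 mm and 7.16 degrees, less where a joint would pass 70% of its speed; a pose out of reach is approached as far as the arm can. A call with a number of a shift or a turn outside -1 to 1 is refused whole. A call with a gripper value outside its range is refused whole. The fingers move at their own pace and stop on an object; the grip force is fixed at half the most. Time passes only in rows, so rows that repeat a pose let the fingers close. It gives the time, the measured TCP pose, the force, the opening and the grip force at its end, in the units of the state.
- read_state(): the state, without advancing time (a new reading comes with each control period).
- get_image(name): name is "side" or "top" or "wrist"; returns a dict with "img" (420x560x3 uint8, red, green, blue), "vfov" (degrees; the focal length in pixels is half the picture's height over the tangent of half this angle, whatever the lens; pixels are square), "cx", "cy" (the principal point, pixels), "extrinsics" (4x4, takes a point from camera to world coordinates); the wrist camera has in their place "T_tool_cam" (4x4, takes a point from camera to tool coordinates, whose origin is the TCP and whose axes are the flange's). Camera axes: x right, y up, looking along -z (the intrinsics and any distortion apply to the point x, -y, -z); pixel columns grow to the right and rows downward; lengths in mm; the calibration is good to about 2 mm. A picture is of the moment at which its call begins: read the wrist's pose just before it. There is no depth.
- finish_job(): hands the job in; it is judged then, once.
The state is a dict: "clock": time; "qpos": joint angles; "qd": joint speeds; "tau": joint torques, N m; "eef_pos": TCP position; "tool_rot": TCP orientation; "force": force on the tool from outside, world axes, zero at the start; "torque": the same for the moment, N m; "width": finger opening in mm; "gripper_force": force on a finger pad.
Only numpy, scipy, OpenCV 4.12 (cv2) and the standard library are available. Lean on these libraries where they do the work, as an engineer would, in place of code of your own. Each camera call takes 0.05 s, during which the arm holds its last target. There are 200 camera calls.

## Working session

There is one attempt and no reset: what is moved stays moved. The work goes in short steps, Python scripts to look and compute and a tool call to move; the robot and the scene stay as the last step left them, time stands still between calls to the robot, and variables do not carry over. Pictures are saved under pics/ and viewed, at most 14 in all, crops included, and the job is handed in when it is done.

Besides the shell and the picture viewer there is one more tool, called after ">>>" as name(argument=value, ...) on one line, values as JSON. move_arm: Moves the arm, as the interface text tells. Its arguments: {"type":"object","properties":{"rows":{"type":"string"}},"required":["rows"]}

```bash
mkdir -p pics; ls
python3 - <<'E'
from cell import *
import cv2,numpy as np
s=read_state();print({k:np.round(v,3).tolist() for k,v in s.items()})
for n in ("top","side","wrist"):
    d=get_image(n)
    cv2.imwrite(f"pics/{n}0.png",d["img"][:,:,::-1])
    print(n,{k:np.round(v,3).tolist() for k,v in d.items() if k!="img"})
E
```

```text
pics
{'clock': 0.0, 'qpos': [1.077, 0.629, 0.038, 1.518, -0.027, 0.996, -0.02], 'qd': [-0.002, -0.001, 0.0, -0.001, -0.001, -0.002, -0.001], 'tau': [0.0, -56.34, 1.226, -19.344, 0.011, 0.011, 0.0], 'eef_pos': [269.438, -590.847, 244.375], 'tool_rot': [-3.14, 0.0, 0.428], 'force': [-0.074, 0.238, -0.119], 'torque': [0.084, 0.031, 0.034], 'gripper_force': 0.0, 'width': 85.766}
top {'vfov': 44.55, 'cx': 279.743, 'cy': 211.4, 'extrinsics': [[0.016, 0.989, -0.145, 314.464], [-1.0, 0.018, 0.012, 9.489], [0.015, 0.145, 0.989, 1411.674], [0.0, 0.0, 0.0, 1.0]]}
side {'vfov': 45.204, 'cx': 281.039, 'cy': 203.309, 'extrinsics': [[-0.733, 0.387, -0.559, -119.311], [-0.68, -0.431, 0.593, 679.899], [-0.012, 0.815, 0.579, 739.341], [0.0, 0.0, 0.0, 1.0]]}
wrist {'vfov': 58.214, 'cx': 278.735, 'cy': 209.495, 'T_tool_cam': [[-0.0, 0.958, 0.286, 73.246], [1.0, 0.0, 0.001, 0.132], [0.001, 0.286, -0.958, -128.346], [0.0, 0.0, 0.0, 1.0]]}
```

View top.

View pics/top0.png

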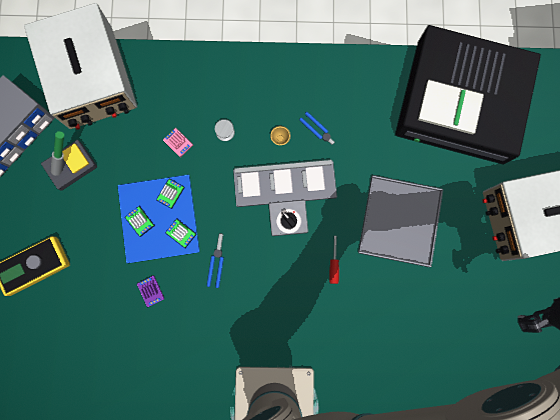

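View pics/side0.png

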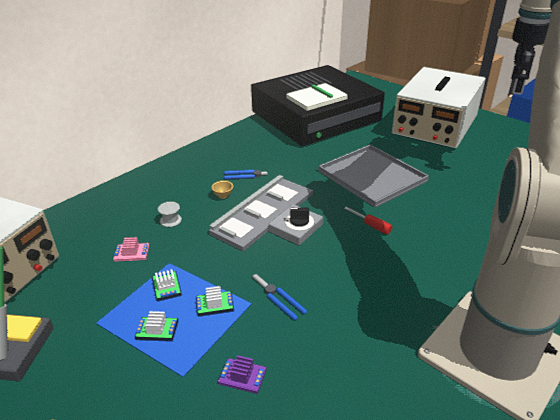

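The top view shows the green modules at px (171,193), (139,221) and (180,232). The pink one (178,142) and the purple one (150,291) are decoys and lie off the mat. The fixture is at (285,183), the knob at (288,219), the tray at (401,220) and the pliers at (216,262).

```bash
cat > h.py <<'E'
from cell import *
import cv2,numpy as np
from scipy.spatial.transform import Rotation as R
def tool():
    s=read_state();T=np.eye(4);T[:3,:3]=R.from_euler('xyz',s["tool_rot"]).as_matrix();T[:3,3]=s["eef_pos"];return T
def grab(n,save=None):
    T=tool();d=get_image(n)
    d["E"]=np.array(d["extrinsics"]) if n!="wrist" else T@np.array(d["T_tool_cam"])
    if save: cv2.imwrite("pics/"+save,d["img"][:,:,::-1])
    return d
def cast(d,uv,z):
    f=d["img"].shape[0]/2/np.tan(np.radians(d["vfov"]/2));uv=np.atleast_2d(uv).astype(float)
    c=np.c_[(uv[:,0]-d["cx"])/f,-(uv[:,1]-d["cy"])/f,-np.ones(len(uv))]
    w=c@d["E"][:3,:3].T;o=d["E"][:3,3]
    return (o+w*((z-o[2])/w[:,2])[:,None])[:,:2]
def proj(d,P):
    f=d["img"].shape[0]/2/np.tan(np.radians(d["vfov"]/2))
    c=(np.atleast_2d(P)-d["E"][:3,3])@d["E"][:3,:3]
    return np.c_[d["cx"]-f*c[:,0]/c[:,2],d["cy"]+f*c[:,1]/c[:,2]]
def blobs(mask,amin,k=3):
    m=cv2.morphologyEx(mask.astype(np.uint8),cv2.MORPH_CLOSE,np.ones((k,k)))
    cs,_=cv2.findContours(m,cv2.RETR_EXTERNAL,cv2.CHAIN_APPROX_NONE)
    return [c[:,0,:] for c in cs if cv2.contourArea(c)>amin]
def hsv(d): return cv2.cvtColor(d["img"],cv2.COLOR_RGB2HSV)
def rect(d,c,z):
    p=cast(d,c,z).astype(np.float32);(x,y),(w,h),a=cv2.minAreaRect(p)
    if w<h: w,h,a=h,w,a+90
    return np.round([x,y,w,h,(np.radians(a)+np.pi/2)%np.pi-np.pi/2],3)  # centre, long, short, yaw of long
E
python3 - <<'E'
from h import *
d=grab("top");H=hsv(d);h,s,v=H[...,0],H[...,1],H[...,2]
for b in blobs((h>50)&(h<70)&(s>150)&(v>120),60): print("green",b.mean(0).round(),rect(d,b,12))
for b in blobs((h>105)&(h<125)&(s>150),1000,15): print("mat",rect(d,b,4))
for b in blobs((s<40)&(v>200),100):
    m=b.mean(0)
    if 235<m[0]<340 and 150<m[1]<240: print("white",m.round(),rect(d,b,15))
print("tray",cast(d,[[371,177],[442,185],[360,251],[432,266]],18).round())
print("tray mid",cast(d,[401,220],5).round(), "knob",cast(d,[288,219],35).round())
print("fix corners",cast(d,[[234,167],[333,160],[336,197],[237,206]],15).round())
E
```

```text
green [181. 233.] [455.496 263.163  65.818  46.43    0.935]
green [139. 221.] [486.959 377.822  66.018  46.542   0.691]
green [171. 194.] [ 5.66362e+02  2.97165e+02  6.67680e+01  4.64810e+01 -4.99000e-01]
green [ 57. 143.] [7.00166e+02 6.12478e+02 6.91110e+01 2.22480e+01 7.70000e-02]
green [459. 107.] [ 8.30981e+02 -5.16638e+02  1.05294e+02  9.56600e+00 -2.52000e-01]
mat [4.97312e+02 3.28555e+02 2.20328e+02 2.00045e+02 1.69000e-01]
white [289. 221.] [494.952 -30.786  66.03   63.704  -1.554]
white [250. 184.] [5.95067e+02 7.51010e+01 6.67040e+01 4.64220e+01 1.08000e-01]
white [282. 181.] [ 6.0473e+02 -1.3924e+01  6.6802e+01  4.7309e+01  1.0600e-01]
white [315. 178.] [ 6.14616e+02 -1.03326e+02  6.67580e+01  4.71740e+01  1.12000e-01]
tray [[ 620. -260.]
 [ 601. -458.]
 [ 414. -228.]
 [ 377. -424.]]
tray mid [[ 503. -345.]] knob [[496. -30.]]
fix corners [[ 642.  122.]
 [ 668. -154.]
 [ 563. -163.]
 [ 533.  110.]]
```

Run:
```python
import cv2
i=cv2.imread("pics/top0.png")[120:320,100:350];cv2.imwrite("pics/crop1.png",cv2.resize(i,(750,600),interpolation=cv2.INTER_CUBIC))
```

```text
(no output)
```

View pics/crop1.png

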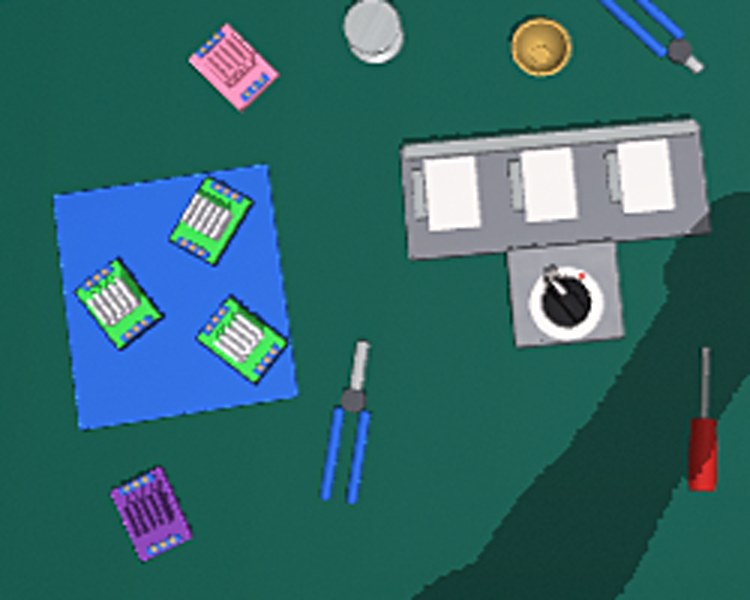

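The crop confirms three green-board modules on the mat, and that the pink and purple look-alikes are off it. Next I'll fly over the fixture to measure it closely.

```bash
cat >> h.py <<'E'
def plan(*W,p=None):
    """rows for waypoints x y z yaw (tool down), each from the pose before"""
    if p is None:
        s=read_state();p=[*s["eef_pos"],s["tool_rot"][2]]
    p=np.array(p,float);print("at",p.round(3))
    for w in W:
        w=np.array(w,float);dy=(w[3]-p[3]+np.pi)%(2*np.pi)-np.pi;c,s=np.cos(p[3]),np.sin(p[3]);d=(w-p)[:3]/300
        n=max(np.linalg.norm(w[:3]-p[:3])/41.7,abs(np.degrees(dy))/7.16)
        print(np.round([c*d[0]+s*d[1],s*d[0]-c*d[1],-d[2]],3),"turn z",round(-dy/(np.pi/2),3),"rows>%.1f"%n);p=w
def st():
    s=read_state();print({k:np.round(s[k],2).tolist() for k in("clock","eef_pos","tool_rot","force","width","gripper_force")})
E
python3 -c "
from h import *
plan((435,-300,300,1.05),(600,-15,280,1.679))"
```

```text
at [ 2.69531e+02 -5.91112e+02  2.44722e+02  4.28000e-01]
[ 0.904 -0.654 -0.184] turn z -0.396 rows>8.1
[1.098 0.004 0.067] turn z -0.4 rows>7.9
```

>>> move_arm(rows="0.9 -0.65 -0.18 0 0 -0.4 -1;0.9 -0.65 -0.18 0 0 -0.4 -1;0.9 -0.65 -0.18 0 0 -0.4 -1;0.9 -0.65 -0.18 0 0 -0.4 -1;0.9 -0.65 -0.18 0 0 -0.4 -1;0.9 -0.65 -0.18 0 0 -0.4 -1;0.9 -0.65 -0.18 0 0 -0.4 -1;0.9 -0.65 -0.18 0 0 -0.4 -1;0.9 -0.65 -0.18 0 0 -0.4 -1;0.9 -0.65 -0.18 0 0 -0.4 -1")

```text
clock: 1.03
eef_pos: [436.6, -298.8, 300.0]
tool_rot: [3.14, -0.001, 1.063]
force: [-1.0, -0.3, -1.2]
width: 85.4
gripper_force: 0.0
```

>>> move_arm(rows="1 0 0.06 0 0 -0.4 -1;1 0 0.06 0 0 -0.4 -1;1 0 0.06 0 0 -0.4 -1;1 0 0.06 0 0 -0.4 -1;1 0 0.06 0 0 -0.4 -1;1 0 0.06 0 0 -0.4 -1;1 0 0.06 0 0 -0.4 -1;1 0 0.06 0 0 -0.4 -1;1 0 0.06 0 0 -0.4 -1;1 0 0.06 0 0 -0.4 -1;1 0 0.06 0 0 -0.4 -1;1 0 0.06 0 0 -0.4 -1")

```text
clock: 2.03
eef_pos: [581.4, -43.9, 281.2]
tool_rot: [-3.141, 0.001, 1.68]
force: [-0.0, 0.4, -0.1]
width: 85.1
gripper_force: 0.0
```

```bash
python3 -c "
from h import *
st();d=grab('wrist','w1.png')
import pickle;pickle.dump(d,open('w1.pkl','wb'))
H=hsv(d);s,v=H[...,1],H[...,2]
for b in blobs((s<40)&(v>200),100): print(b.mean(0).round(),rect(d,b,15))
"
```

```text
{'clock': 2.03, 'eef_pos': [581.45, -43.88, 281.19], 'tool_rot': [-3.14, 0.0, 1.68], 'force': [-0.03, 0.44, -0.07], 'width': 85.05, 'gripper_force': 0.0}
[320. 221.] [ 622.248 -100.687  110.467   81.651   -1.462]
[304. 142.] [ 6.05095e+02 -1.50930e+01  6.53020e+01  4.84270e+01  1.06000e-01]
[203. 161.] [ 5.01887e+02 -3.93080e+01  8.85390e+01  8.17700e+01  1.09000e-01]
[308.  12.] [5.92136e+02 1.08058e+02 4.45350e+01 9.36100e+00 1.09000e-01]
[466.   6.] [ 7.38814e+02  1.28818e+02  3.00350e+01  8.04400e+00 -2.40000e-01]
[321.  40.] [6.0032e+02 8.6369e+01 8.4943e+01 6.4333e+01 1.0900e-01]
```

View pics/w1.png

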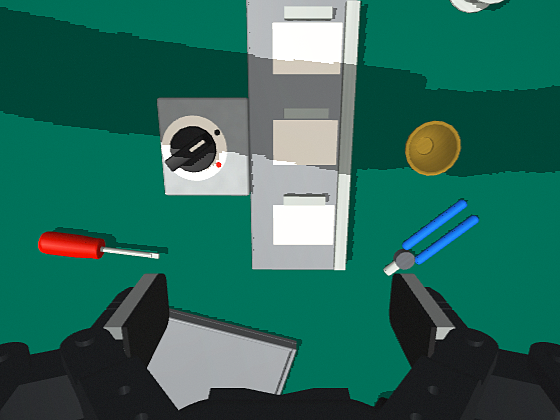

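The wrist view shows bay patches at (308,48), (305,142) and (304,225), the knob at (193,148) pointing to the black dot, and the rail at cols 336–358. The spool is at the top, the tin at (432,148) and the cutters at (440,235).

```bash
python3 -c "
from h import *
import pickle;d=pickle.load(open('w1.pkl','rb'))
y=0.108;Rm=np.array([[np.cos(y),-np.sin(y)],[np.sin(y),np.cos(y)]])
for n,px,z,f in [('plate',(252,268.5),15,(-50,-140)),('hous',(159,98),24,(-140,50)),('hous2',(165,194),24,(-140,-50)),('rail',(346,269),25,(55,-135)),('rail',(336,269),25,(43,-135)),('stop2c',(306,113),25,(None)),('stop3c',(306,199.5),25,None),('patch2',(305,142),15,None),('patch3',(303.5,225),15,None),('patch1',(307,48),15,None)]:
    p=cast(d,px,z)[0]
    if f: print(n,p.round(1),'origin',(p-Rm@f).round(1))
    else: print(n,p.round(1),'fix rel (597.5,-20.5):',(Rm.T@(p-[597.5,-20.5])).round(1))
print('knob',cast(d,(193,148),60).round(1),cast(d,(194,149),34.5).round(1))
P=lambda *c:proj(d,np.r_[np.array([597.5,-20.5])+Rm@c[:2],c[2]]).round(1)
print(P(43,0,15),P(43,0,25),P(43,-100,15),P(-95,0,34.5))
"
```

```text
plate [ 563.6 -162.2] origin [598.2 -17.6]
hous [456.9  14.6] origin [601.5 -20. ]
hous2 [465.  -82.2] origin [598.8 -17.4]
rail [ 668.2 -146.4] origin [599.  -18.1]
rail [ 657.1 -147.6] origin [599.8 -18.1]
stop2c [601.9  16.2] fix rel (597.5,-20.5): [ 8.4 36. ]
stop3c [613.4 -71.6] fix rel (597.5,-20.5): [ 10.3 -52.5]
patch2 [605.4 -13.2] fix rel (597.5,-20.5): [8.7 6.4]
patch3 [ 615.5 -103.5] fix rel (597.5,-20.5): [  8.9 -84.4]
patch1 [595.7  76.4] fix rel (597.5,-20.5): [ 8.7 96.5]
knob [[499.9 -25.1]] [[495.5 -29.9]]
[[337.9 148.3]] [[339.3 149.6]] [[333.7 238.3]] [[201.6 150.7]]
```

```bash
python3 -c "
from h import *
plan((575,130,200,1.38),(566.4,297.2,100,1.072),(566.4,297.2,32,1.072))"
```

```text
at [581.583 -43.437 281.357   1.681]
[0.577 0.042 0.271] turn z 0.191 rows>4.6
[ 0.542 -0.134  0.333] turn z 0.196 rows>4.7
[0.    0.    0.227] turn z -0.0 rows>1.6
```

>>> move_arm(rows="0.577 0.042 0.271 0 0 0.191 -0.2;0.577 0.042 0.271 0 0 0.191 -0.2;0.577 0.042 0.271 0 0 0.191 -0.2;0.577 0.042 0.271 0 0 0.191 -0.2;0.577 0.042 0.271 0 0 0.191 -0.2;0.577 0.042 0.271 0 0 0.191 -0.2")

```text
clock: 2.58
eef_pos: [572.6, 138.7, 198.1]
tool_rot: [-3.137, -0.003, 1.392]
force: [-0.9, -0.0, -0.1]
width: 51.2
gripper_force: 0.0
```

>>> move_arm(rows="0.542 -0.134 0.333 0 0 0.196 -0.2;0.542 -0.134 0.333 0 0 0.196 -0.2;0.542 -0.134 0.333 0 0 0.196 -0.2;0.542 -0.134 0.333 0 0 0.196 -0.2;0.542 -0.134 0.333 0 0 0.196 -0.2;0.542 -0.134 0.333 0 0 0.196 -0.2;0.542 -0.134 0.333 0 0 0.196 -0.2;0.542 -0.134 0.333 0 0 0.196 -0.2")

```text
clock: 3.25
eef_pos: [566.8, 297.4, 100.5]
tool_rot: [3.14, 0.001, 1.074]
force: [-0.2, -0.9, -0.1]
width: 51.2
gripper_force: 0.0
```

```bash
python3 -c "
from h import *
st();d=grab('wrist','w2.png');H=hsv(d);h,s,v=H[...,0],H[...,1],H[...,2]
for b in blobs((h>50)&(h<70)&(s>150)&(v>90),300,25): print('green',b.mean(0).round(),rect(d,b,13))
plan((566.4,297.2,32,1.072))
"
```

```text
{'clock': 3.25, 'eef_pos': [566.8, 297.41, 100.5], 'tool_rot': [3.14, 0.0, 1.07], 'force': [-0.23, -0.88, -0.07], 'width': 51.17, 'gripper_force': 0.0}
green [134. 309.] [4.55375e+02 2.93292e+02 2.96530e+01 2.21380e+01 5.20000e-02]
green [277. 215.] [ 5.66691e+02  2.98423e+02  6.62670e+01  4.58200e+01 -4.92000e-01]
green [ 94. 167.] [487.812 379.073  65.994  46.245   0.691]
at [567.182 296.986 100.904   1.073]
[-0.001 -0.003  0.23 ] turn z 0.001 rows>1.7
```

View pics/w2.png

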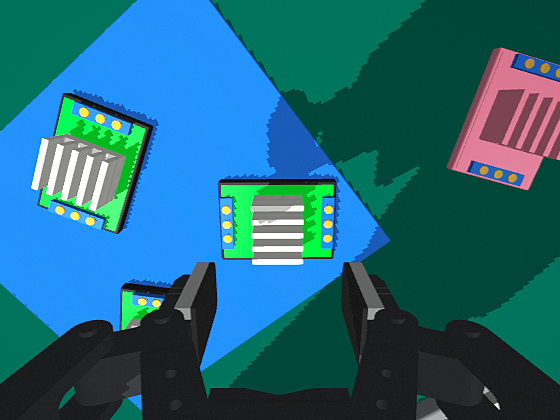

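The wrist view shows the target centred at (277,215) between the fingers. Its long axis runs along the closing line, and the neighbouring modules are clear.

>>> move_arm(rows="0.003 0 0.1 0 0 -0.004 -0.2;0.003 0 0.2 0 0 -0.004 -0.2;0.003 0 0.23 0 0 -0.004 -0.2;0.003 0 0.23 0 0 -0.004 -0.2;0.003 0 0.23 0 0 -0.004 1;0.003 0 0.23 0 0 -0.004 1;0.003 0 0.23 0 0 -0.004 1;0.003 0 0.23 0 0 -0.004 1;0.003 0 0.23 0 0 -0.004 1")

```text
clock: 4.05
eef_pos: [567.6, 300.9, 33.3]
tool_rot: [3.139, -0.003, 1.082]
force: [-0.3, -1.4, 6.4]
width: 26.6
gripper_force: 61.4
```

>>> move_arm(rows="0 0 -0.05 0 0 0 1;0 0 -0.1 0 0 0 1;0 0 -0.2 0 0 0 1;0 0 -0.2 0 0 0 1")

```text
clock: 4.38
eef_pos: [569.1, 302.5, 96.6]
tool_rot: [3.137, -0.008, 1.083]
force: [0.6, 1.2, -0.7]
width: 26.3
gripper_force: 60.4
```

```bash
python3 -c "
from h import *
st()
Y=0.108+np.pi/2
y=0.108;b=np.array([598.5,-19])+np.array([[np.cos(y),-np.sin(y)],[np.sin(y),np.cos(y)]])@np.array([-1,-93])
print(b)
plan((590,100,100,1.4),(*b,100,Y),(*b,50,Y))"
```

```text
{'clock': 4.38, 'eef_pos': [569.09, 302.5, 96.56], 'tool_rot': [3.14, -0.01, 1.08], 'force': [0.57, 1.23, -0.72], 'width': 26.27, 'gripper_force': 60.43}
[ 607.53031218 -111.56594115]
at [569.091 302.505  96.556   1.083]
[-0.564  0.378 -0.011] turn z -0.202 rows>4.9
[-0.685  0.177 -0.   ] turn z -0.177 rows>5.1
[0.    0.    0.167] turn z -0.0 rows>1.2
```

>>> move_arm(rows="-0.564 0.378 -0.01 0 0 -0.2 1;-0.564 0.378 -0.01 0 0 -0.2 1;-0.564 0.378 -0.01 0 0 -0.2 1;-0.564 0.378 -0.01 0 0 -0.2 1;-0.564 0.378 -0.01 0 0 -0.2 1;-0.564 0.378 -0.01 0 0 -0.2 1;-0.564 0.378 -0.01 0 0 -0.2 1")

```text
clock: 4.97
eef_pos: [587.5, 93.7, 94.2]
tool_rot: [3.141, 0.002, 1.39]
force: [-0.2, 1.1, -2.1]
width: 26.5
gripper_force: 60.4
```

>>> move_arm(rows="-0.685 0.177 0 0 0 -0.177 1;-0.685 0.177 0 0 0 -0.177 1;-0.685 0.177 0 0 0 -0.177 1;-0.685 0.177 0 0 0 -0.177 1;-0.685 0.177 0 0 0 -0.177 1;-0.685 0.177 0 0 0 -0.177 1;-0.685 0.177 0 0 0 -0.177 1;-0.685 0.177 0 0 0 -0.177 1;-0.685 0.177 0 0 0 -0.177 1;-0.685 0.177 0 0 0 -0.177 1")

```text
clock: 5.8
eef_pos: [604.0, -110.5, 94.3]
tool_rot: [3.141, -0.001, 1.679]
force: [0.3, -0.4, -1.3]
width: 26.7
gripper_force: 60.4
```

```bash
python3 -c "
from h import *
st();d=grab('wrist','w3.png')
plan((607.5,-111.6,47,0.108+np.pi/2))
b=0.108;print((np.array([[np.cos(b),np.sin(b)],[-np.sin(b),np.cos(b)]])@(np.array(read_state()['eef_pos'][:2])-[598.5,-19])).round(1))"
```

```text
{'clock': 5.8, 'eef_pos': [604.02, -110.54, 94.31], 'tool_rot': [3.14, -0.0, 1.68], 'force': [0.31, -0.44, -1.29], 'width': 26.74, 'gripper_force': 60.4}
at [ 603.972 -110.981   94.308    1.679]
[-0.003  0.011  0.158] turn z -0.0 rows>1.1
[ -4.5 -92. ]
```

View pics/w3.png

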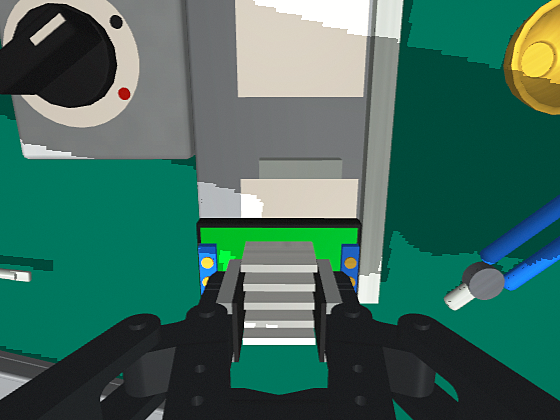

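The wrist view shows the module square in the grip, over bay 3, with its far edge at row 220. The side stop is at (300,167) and the rail at cols 365–395.

>>> move_arm(rows="0 0 0.1 0 0 0 1;0 0 0.14 0 0 0 1;0 0 0.158 0 0 0 1;0 0 0.165 0 0 0 1;0 0 0.165 0 0 0 1;0 0 0.165 0 0 0 1")

```text
clock: 6.35
eef_pos: [604.0, -113.0, 45.0]
tool_rot: [3.141, -0.0, 1.676]
force: [-0.2, 0.1, -1.7]
width: 26.6
gripper_force: 60.4
```

>>> move_arm(rows="0.01 0 0 0 0 0 1;0.015 0 0 0 0 0 1;0.018 0 0 0 0 0 1;0.021 0 0 0 0 0 1;0.024 0 0 0 0 0 1;0.024 0 0 0 0 0 1")

```text
clock: 6.85
eef_pos: [603.0, -106.2, 44.7]
tool_rot: [3.141, -0.0, 1.675]
force: [-0.1, -0.4, -2.2]
width: 26.3
gripper_force: 60.4
```

```bash
cat >> h.py <<'E'
def fx(y=0.108,o=(598.5,-19)):
    s=read_state();A=np.array([[np.cos(y),np.sin(y)],[-np.sin(y),np.cos(y)]]);print("t",s["clock"],"fix xy",(A@(np.array(s["eef_pos"][:2])-o)).round(1),"z",s["eef_pos"][2].round(1) if hasattr(s["eef_pos"][2],"round") else s["eef_pos"][2],"F",(A@s["force"][:2]).round(1),round(float(s["force"][2]),1),"yaw-fix",round(s["tool_rot"][2]-y,3),"w",round(s["width"],1),"g",round(s["gripper_force"]))
E
python3 -c "
from h import *
fx()"
```

```text
t 6.85 fix xy [ -5.  -87.2] z 44.7 F [-0.1 -0.4] -2.2 yaw-fix 1.567 w 26.3 g 60
```

>>> move_arm(rows="0 0 0.005 0 0 0 1;0.003 0 0.007 0 0 0 1;0.006 0 0.007 0 0 0 1;0.009 0 0.007 0 0 0 1;0.012 0 0.007 0 0 0 1;0.012 0 0.007 0 0 0 1")

```text
clock: 7.35
eef_pos: [603.1, -106.2, 44.3]
tool_rot: [3.141, 0.005, 1.674]
force: [-2.3, -5.3, 10.7]
width: 26.3
gripper_force: 61.9
```

```bash
python3 -c "
from h import *
fx()"
```

```text
t 7.35 fix xy [ -4.8 -87.2] z 44.3 F [-2.9 -5. ] 10.7 yaw-fix 1.566 w 26.3 g 62
```

>>> move_arm(rows="0 0.01 -0.002 0 0 0 1;0 0.02 -0.002 0 0 0 1;0 0.03 -0.002 0 0 0 1;0 0.036 -0.002 0 0 0 1;0 0.042 -0.002 0 0 0 1;0 0.046 -0.002 0 0 0 1;0 0.046 -0.002 0 0 0 1")

```text
clock: 7.93
eef_pos: [613.3, -103.8, 44.3]
tool_rot: [-3.135, 0.003, 1.673]
force: [-9.8, -2.7, 14.6]
width: 26.2
gripper_force: 62.3
```

```bash
python3 -c "
from h import *
fx()"
```

```text
t 7.9333 fix xy [  5.6 -85.9] z 44.3 F [-10.   -1.6] 14.6 yaw-fix 1.565 w 26.2 g 62
```

>>> move_arm(rows="0 0.006 -0.004 0 0 0 1;0 0.012 -0.004 0 0 0 1;0.006 0.012 -0.004 0 0 0 1;0.012 0.012 -0.004 0 0 0 1;0.012 0.012 -0.004 0 0 0 1")

```text
clock: 8.35
eef_pos: [615.0, -103.0, 44.5]
tool_rot: [-3.132, 0.007, 1.672]
force: [-9.4, -7.3, 10.5]
width: 26.5
gripper_force: 62.0
```

```bash
python3 -c "
from h import *
fx();d=grab('wrist','w4.png')"
```

```text
t 8.35 fix xy [  7.4 -85.3] z 44.5 F [-10.2  -6.2] 10.5 yaw-fix 1.564 w 26.5 g 62
```

View pics/w4.png

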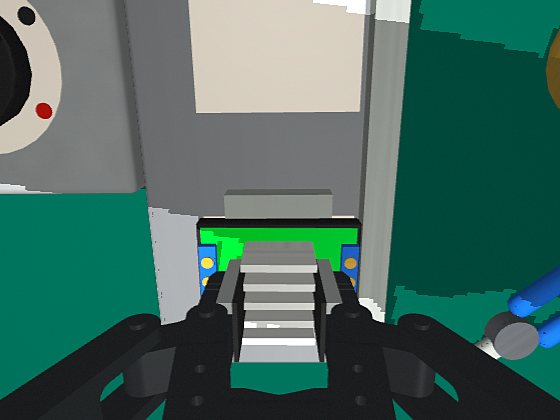

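The module's edges look tight on the side stop (row 218) and the rail (col 362). Next I'll release it, square it up with a finger push in +x, then push from the -y side.

>>> move_arm(rows="0 0 0 0 0 0 0;0 0 0 0 0 0 0;0 0 0 0 0 0 0;0 0 -0.003 0 0 0 0;0 0.01 -0.003 0 0 0 0;0 0.02 -0.003 0 0 0 0;0 0.03 -0.003 0 0 0 0;0 0.03 -0.003 0 0 0 0")

```text
clock: 9.07
eef_pos: [621.8, -97.2, 44.5]
tool_rot: [-3.126, 0.001, 1.674]
force: [-14.2, -0.3, 11.1]
width: 42.4
gripper_force: 6.9
```

```bash
python3 -c "
from h import *
fx()"
```

```text
t 9.0667 fix xy [ 14.7 -80.2] z 44.5 F [-14.2   1.2] 11.1 yaw-fix 1.566 w 42.4 g 7
```

>>> move_arm(rows="0 -0.02 -0.01 0 0 0 0;0 -0.045 -0.02 0 0 0 0;0 -0.045 -0.12 0 0 0 0;-0.1 -0.045 -0.15 0 0 0 0;-0.15 -0.045 -0.15 0 0 0 1;-0.15 -0.045 -0.15 0 0 0 1;-0.15 -0.045 -0.15 0 0 0 1;-0.15 -0.045 -0.15 0 0 0 1")

```text
clock: 9.73
eef_pos: [619.2, -142.0, 89.4]
tool_rot: [-3.141, -0.001, 1.675]
force: [0.4, 0.7, -0.1]
width: 0.2
gripper_force: 0.0
```

```bash
python3 -c "
from h import *
fx();st()"
```

```text
t 9.7333 fix xy [   7.3 -124.6] z 89.4 F [0.5 0.6] -0.1 yaw-fix 1.567 w 0.2 g 0
{'clock': 9.73, 'eef_pos': [619.18, -142.05, 89.37], 'tool_rot': [-3.14, -0.0, 1.67], 'force': [0.39, 0.68, -0.12], 'width': 0.25, 'gripper_force': 0.0}
```

>>> move_arm(rows="0 0.002 0.1 0 0 0 1;0 0.002 0.145 0 0 0 1;0 0.002 0.145 0 0 0 1;0.02 0.002 0.145 0 0 0 1;0.035 0.002 0.145 0 0 0 1;0.045 0.002 0.145 0 0 0 1;0.055 0.002 0.145 0 0 0 1;0.06 0.002 0.145 0 0 0 1;0.06 0.002 0.145 0 0 0 1")

```text
clock: 10.48
eef_pos: [619.1, -129.9, 48.5]
tool_rot: [3.14, 0.008, 1.673]
force: [0.0, -9.7, 0.6]
width: -0.1
gripper_force: 4.8
```

```bash
python3 -c "
from h import *
fx()"
```

```text
t 10.4833 fix xy [   8.5 -112.5] z 48.5 F [-1.  -9.6] 0.6 yaw-fix 1.565 w -0.1 g 5
```

>>> move_arm(rows="-0.03 0 0 0 0 0 1;-0.04 0 -0.1 0 0 0 0.5;-0.04 0 -0.3 0 0 0 -0.2;-0.04 0 -0.4 0 0 0 -0.2;-0.04 0 -0.4 0 0 0 -0.2;-0.04 0 -0.4 0 0 0 -0.2")

```text
clock: 10.98
eef_pos: [622.7, -135.9, 171.6]
tool_rot: [3.133, 0.001, 1.676]
force: [-0.1, -0.1, -0.7]
width: 50.8
gripper_force: 0.0
```

```bash
cat >> h.py <<'E'
def greens(d,z=13,zf=24):
    H=hsv(d);h,s,v=H[...,0],H[...,1],H[...,2]
    for b in blobs((h>50)&(h<70)&(s>150)&(v>70),60,25 if d["E"][2,3]<900 else 7):
        r=rect(d,b,z)
        if r[0]<680:
            if r[0]>565 and -150<r[1]<120 or r[1]<-150 : r=rect(d,b,zf if r[1]>-150 else 14)
            print("green",b.mean(0).round(),r)
E
python3 -c "
from h import *
fx();greens(grab('top'));greens(grab('wrist','w5.png'))
p=read_state();
plan((590,60,160,2.0),(455.5,263.2,100,2.506))
plan((590,60,160,2.0),(487,378,100,2.262))"
```

```text
t 10.9833 fix xy [  11.5 -118.9] z 171.6 F [-0.1 -0.1] -0.7 yaw-fix 1.568 w 50.8 g 0
green [180. 233.] [455.392 262.707  65.786  46.789   0.925]
green [139. 221.] [487.606 377.661  67.365  47.382   0.693]
green [315. 178.] [ 6.13898e+02 -1.04145e+02  6.55250e+01  4.64130e+01  1.06000e-01]
green [274. 153.] [ 6.15305e+02 -1.03366e+02  6.60800e+01  4.56180e+01  1.04000e-01]
at [ 619.558 -136.216  167.09     1.676]
[ 0.661 -0.03   0.024] turn z -0.207 rows>4.8
[ 0.802 -0.126  0.2  ] turn z -0.322 rows>6.0
at [ 619.558 -136.216  167.09     1.676]
[ 0.661 -0.03   0.024] turn z -0.207 rows>4.8
[1.107 0.129 0.2  ] turn z -0.167 rows>8.1
```

View pics/w5.png

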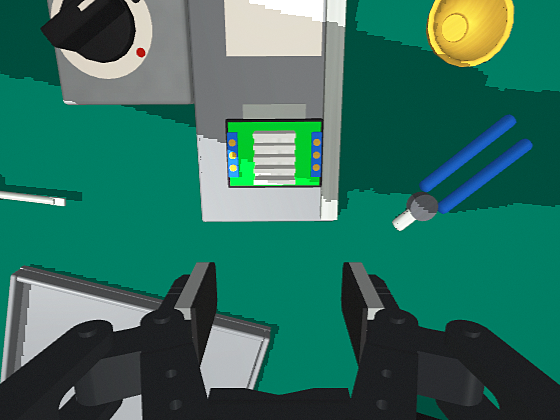

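Bay 3's module sits flush, its top edge against the stop (row 120) and its right edge against the rail (col 324). Now module A, at (455,263).

>>> move_arm(rows="0.66 -0.03 0.024 0 0 -0.207 -0.2;0.66 -0.03 0.024 0 0 -0.207 -0.2;0.66 -0.03 0.024 0 0 -0.207 -0.2;0.66 -0.03 0.024 0 0 -0.207 -0.2;0.66 -0.03 0.024 0 0 -0.207 -0.2;0.66 -0.03 0.024 0 0 -0.207 -0.2;0.66 -0.03 0.024 0 0 -0.207 -0.2")

```text
clock: 11.67
eef_pos: [588.4, 62.5, 157.9]
tool_rot: [-3.139, -0.002, 2.006]
force: [-0.2, -1.0, -0.6]
width: 51.4
gripper_force: 0.0
```

>>> move_arm(rows="0.8 -0.126 0.2 0 0 -0.32 -0.2;0.8 -0.126 0.2 0 0 -0.32 -0.2;0.8 -0.126 0.2 0 0 -0.32 -0.2;0.8 -0.126 0.2 0 0 -0.32 -0.2;0.8 -0.126 0.2 0 0 -0.32 -0.2;0.8 -0.126 0.2 0 0 -0.32 -0.2;0.8 -0.126 0.2 0 0 -0.32 -0.2;0.8 -0.126 0.2 0 0 -0.32 -0.2;0.8 -0.126 0.2 0 0 -0.32 -0.2;0.8 -0.126 0.2 0 0 -0.32 -0.2")

```text
clock: 12.5
eef_pos: [457.0, 259.4, 99.0]
tool_rot: [-3.14, 0.001, 2.499]
force: [-0.8, 0.2, -0.9]
width: 51.0
gripper_force: 0.0
```

```bash
python3 -c "
from h import *
st();greens(grab('wrist'));plan((455.6,263.4,32.5,2.502))"
```

```text
{'clock': 12.5, 'eef_pos': [457.01, 259.38, 98.96], 'tool_rot': [-3.14, 0.0, 2.5], 'force': [-0.82, 0.2, -0.91], 'width': 50.97, 'gripper_force': 0.0}
green [284. 210.] [455.671 264.592  66.35   45.626   0.929]
green [484. 140.] [489.051 381.182  72.488  47.147   0.691]
at [457.137 259.428  99.169   2.499]
[0.012 0.008 0.222] turn z -0.002 rows>1.6
```

>>> move_arm(rows="0.013 0.01 0.1 0 0 0 -0.2;0.013 0.01 0.18 0 0 0 -0.2;0.013 0.01 0.22 0 0 0 -0.2;0.013 0.01 0.22 0 0 0 -0.2;0.013 0.01 0.22 0 0 0 1;0.013 0.01 0.22 0 0 0 1;0.013 0.01 0.22 0 0 0 1;0.013 0.01 0.22 0 0 0 1;0.013 0.01 0.22 0 0 0 1")

```text
clock: 13.3
eef_pos: [455.4, 266.4, 34.5]
tool_rot: [3.14, 0.001, 2.502]
force: [0.4, -1.5, 4.7]
width: 26.6
gripper_force: 60.3
```

>>> move_arm(rows="0 0 -0.05 0 0 0 1;0 0 -0.1 0 0 0 1;0 0 -0.2 0 0 0 1;0 0 -0.22 0 0 0 1;0 0 -0.22 0 0 0 1")

```text
clock: 13.72
eef_pos: [455.9, 267.4, 101.5]
tool_rot: [3.137, 0.001, 2.502]
force: [0.3, 0.1, -1.6]
width: 26.7
gripper_force: 59.7
```

```bash
cat >> h.py <<'E'
def F(x,y,z,yaw=np.pi/2,a=0.106,o=(598.5,-19)):
    return (o[0]+np.cos(a)*x-np.sin(a)*y,o[1]+np.sin(a)*x+np.cos(a)*y,z,yaw+a)
E
python3 -c "
from h import *
st();plan((550,130,100,2.0),F(-3,-5,97),F(-3,-5,48))"
```

```text
{'clock': 13.72, 'eef_pos': [455.86, 267.39, 101.46], 'tool_rot': [3.14, 0.0, 2.5], 'force': [0.28, 0.13, -1.62], 'width': 26.73, 'gripper_force': 59.71}
at [455.861 267.389 101.457   2.502]
[-0.525 -0.18   0.005] turn z 0.32 rows>4.0
[-0.532 -0.074  0.01 ] turn z 0.206 rows>3.9
[0.    0.    0.163] turn z -0.0 rows>1.2
```

>>> move_arm(rows="-0.525 -0.18 0 0 0 0.32 1;-0.525 -0.18 0 0 0 0.32 1;-0.525 -0.18 0 0 0 0.32 1;-0.525 -0.18 0 0 0 0.32 1;-0.525 -0.18 0 0 0 0.32 1;-0.525 -0.18 0 0 0 0.32 1")

```text
clock: 14.22
eef_pos: [549.6, 125.1, 97.9]
tool_rot: [-3.14, 0.002, 1.994]
force: [-0.7, 1.0, -2.0]
width: 26.6
gripper_force: 59.6
```

>>> move_arm(rows="-0.532 -0.074 0.01 0 0 0.206 1;-0.532 -0.074 0.01 0 0 0.206 1;-0.532 -0.074 0.01 0 0 0.206 1;-0.532 -0.074 0.01 0 0 0.206 1;-0.532 -0.074 0.01 0 0 0.206 1;-0.532 -0.074 0.01 0 0 0.206 1;-0.532 -0.074 0.01 0 0 0.206 1;-0.532 -0.074 0.01 0 0 0.206 1;-0.532 -0.074 0.01 0 0 0.206 1")

```text
clock: 14.97
eef_pos: [594.5, -22.4, 96.3]
tool_rot: [-3.141, -0.001, 1.681]
force: [-0.1, -0.2, -2.1]
width: 26.7
gripper_force: 59.6
```

```bash
python3 -c "
from h import *
fx();plan(F(-3,-5,46.5))"
```

```text
t 14.9667 fix xy [-4.4 -3. ] z 96.3 F [-0.1 -0.2] -2.1 yaw-fix 1.573 w 26.7 g 60
at [594.491 -22.443  96.34    1.681]
[-0.007  0.004  0.166] turn z 0.002 rows>1.2
```

>>> move_arm(rows="-0.01 0 0.12 0 0 0 1;-0.01 0 0.16 0 0 0 1;-0.01 0 0.173 0 0 0 1;-0.01 0 0.173 0 0 0 1;0.005 0 0.173 0 0 0 1;0.015 0 0.173 0 0 0 1;0.022 0 0.173 0 0 0 1;0.028 0 0.173 0 0 0 1;0.034 0 0.173 0 0 0 1;0.034 0 0.173 0 0 0 1")

```text
clock: 15.8
eef_pos: [594.3, -14.9, 44.9]
tool_rot: [3.141, 0.0, 1.677]
force: [-0.2, -3.7, 4.4]
width: 26.6
gripper_force: 61.9
```

```bash
python3 -c "
from h import *
fx()"
```

```text
t 15.8 fix xy [-3.8  4.5] z 44.9 F [-0.6 -3.7] 4.4 yaw-fix 1.569 w 26.6 g 62
```

>>> move_arm(rows="0 0.015 0 0 0 0 1;0 0.03 0 0 0 0 1;0 0.037 0 0 0 0 1;0 0.043 0 0 0 0 1;0 0.049 0 0 0 0 1;0 0.055 0 0 0 0 1;0.005 0.055 0 0 0 0 1;0.01 0.055 0 0 0 0 1;0.014 0.055 0 0 0 0 1;0.014 0.055 0 0 0 0 1")

```text
clock: 16.63
eef_pos: [602.4, -12.6, 45.0]
tool_rot: [-3.126, 0.005, 1.675]
force: [-16.6, -7.9, 23.3]
width: 26.1
gripper_force: 64.2
```

```bash
python3 -c "
from h import *
fx()"
```

```text
t 16.6333 fix xy [4.6 5.9] z 45.0 F [-17.3  -6.1] 23.3 yaw-fix 1.567 w 26.1 g 64
```

>>> move_arm(rows="0 -0.02 -0.004 0 0 0 1;0 -0.02 -0.004 0 0 0 0;0 -0.02 -0.004 0 0 0 0;0 -0.02 -0.006 0 0 0 0;0 -0.01 -0.01 0 0 0 0;0 0.005 -0.01 0 0 0 0;0 0.015 -0.01 0 0 0 0;0 0.022 -0.01 0 0 0 0;0 0.022 -0.01 0 0 0 0")

```text
clock: 17.38
eef_pos: [612.1, -8.2, 46.9]
tool_rot: [-3.131, 0.0, 1.677]
force: [-9.5, 0.1, 6.8]
width: 42.6
gripper_force: 4.9
```

```bash
python3 -c "
from h import *
fx()"
```

```text
t 17.3833 fix xy [14.6  9.2] z 46.9 F [-9.4  1.1] 6.8 yaw-fix 1.569 w 42.6 g 5
```

>>> move_arm(rows="0 -0.02 -0.005 0 0 0 0;0 -0.04 -0.02 0 0 0 0;0 -0.04 -0.12 0 0 0 0;-0.1 -0.04 -0.15 0 0 0 0.5;-0.15 -0.04 -0.15 0 0 0 1;-0.15 -0.04 -0.15 0 0 0 1;-0.15 -0.04 -0.15 0 0 0 1;-0.15 -0.04 -0.15 0 0 0 1")

```text
clock: 18.05
eef_pos: [609.5, -53.3, 92.7]
tool_rot: [3.141, -0.001, 1.677]
force: [0.0, 0.3, -0.4]
width: -0.1
gripper_force: 0.0
```

```bash
python3 -c "
from h import *
fx()"
```

```text
t 18.05 fix xy [  7.2 -35.3] z 92.7 F [0.  0.3] -0.4 yaw-fix 1.569 w -0.1 g 0
```

>>> move_arm(rows="0 0.002 0.1 0 0 0 1;0 0.002 0.155 0 0 0 1;0 0.002 0.155 0 0 0 1;0.02 0.002 0.155 0 0 0 1;0.035 0.002 0.155 0 0 0 1;0.045 0.002 0.155 0 0 0 1;0.055 0.002 0.155 0 0 0 1;0.062 0.002 0.155 0 0 0 1;0.062 0.002 0.155 0 0 0 1")

```text
clock: 18.8
eef_pos: [609.3, -40.8, 48.0]
tool_rot: [3.14, 0.007, 1.674]
force: [0.9, -10.2, 3.1]
width: -0.1
gripper_force: 5.0
```

```bash
python3 -c "
from h import *
fx()"
```

```text
t 18.8 fix xy [  8.3 -22.8] z 48.0 F [ -0.2 -10.2] 3.1 yaw-fix 1.566 w -0.1 g 5
```

>>> move_arm(rows="-0.03 0 0 0 0 0 1;-0.04 0 -0.1 0 0 0 0.5;-0.04 0 -0.3 0 0 0 -0.2;-0.04 0 -0.4 0 0 0 -0.2;-0.04 0 -0.4 0 0 0 -0.2;-0.04 0 -0.4 0 0 0 -0.2")

```text
clock: 19.3
eef_pos: [612.0, -46.6, 170.7]
tool_rot: [3.133, 0.0, 1.677]
force: [-0.0, 0.7, 0.0]
width: 51.4
gripper_force: 0.0
```

```bash
python3 -c "
from h import *
fx();greens(grab('top'));greens(grab('wrist','w6.png'))
plan((560,200,160,2.1),(488.2,378.8,100,2.262))"
```

```text
t 19.3 fix xy [ 10.4 -28.9] z 170.7 F [0.  0.7] 0.0 yaw-fix 1.569 w 51.4 g 0
green [139. 221.] [487.097 377.239  66.043  47.382   0.693]
green [283. 181.] [ 6.03806e+02 -1.46980e+01  6.51630e+01  4.65450e+01  1.06000e-01]
green [276. 263.] [ 6.14982e+02 -1.02677e+02  6.65870e+01  4.57490e+01  1.05000e-01]
green [276. 152.] [ 6.05473e+02 -1.33730e+01  6.63470e+01  4.54210e+01  1.06000e-01]
at [608.958 -47.317 166.385   1.677]
[ 0.837 -0.075  0.021] turn z -0.269 rows>6.0
[0.635 0.094 0.2  ] turn z -0.103 rows>4.8
```

View pics/w6.png

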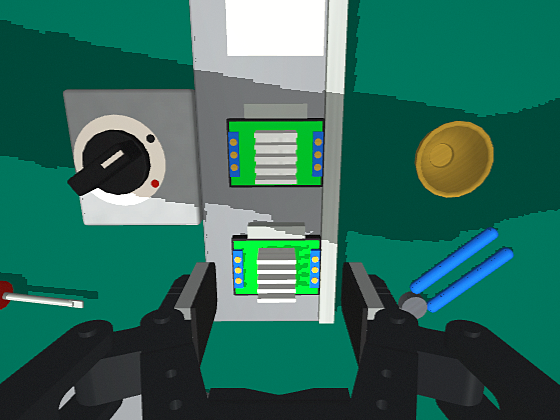

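The bay 2 and bay 3 modules (276,152) and (276,263) are both tight to their stops and the rail. Now the third module.

>>> move_arm(rows="0.837 -0.075 0.02 0 0 -0.27 -0.2;0.837 -0.075 0.02 0 0 -0.27 -0.2;0.837 -0.075 0.02 0 0 -0.27 -0.2;0.837 -0.075 0.02 0 0 -0.27 -0.2;0.837 -0.075 0.02 0 0 -0.27 -0.2;0.837 -0.075 0.02 0 0 -0.27 -0.2;0.837 -0.075 0.02 0 0 -0.27 -0.2;0.837 -0.075 0.02 0 0 -0.27 -0.2")

```text
clock: 20.07
eef_pos: [557.6, 203.9, 158.4]
tool_rot: [-3.139, -0.003, 2.108]
force: [0.5, -1.4, -0.5]
width: 51.4
gripper_force: 0.0
```

>>> move_arm(rows="0.635 0.094 0.2 0 0 -0.103 -0.2;0.635 0.094 0.2 0 0 -0.103 -0.2;0.635 0.094 0.2 0 0 -0.103 -0.2;0.635 0.094 0.2 0 0 -0.103 -0.2;0.635 0.094 0.2 0 0 -0.103 -0.2;0.635 0.094 0.2 0 0 -0.103 -0.2;0.635 0.094 0.2 0 0 -0.103 -0.2;0.635 0.094 0.2 0 0 -0.103 -0.2")

```text
clock: 20.73
eef_pos: [488.8, 375.8, 98.7]
tool_rot: [-3.139, 0.002, 2.261]
force: [0.5, -0.6, -0.4]
width: 50.9
gripper_force: 0.0
```

```bash
python3 -c "
from h import *
st();greens(grab('wrist'));plan((488,378.8,32.5,2.262))"
```

```text
{'clock': 20.73, 'eef_pos': [488.81, 375.78, 98.73], 'tool_rot': [-3.14, 0.0, 2.26], 'force': [0.54, -0.57, -0.37], 'width': 50.88, 'gripper_force': 0.0}
green [280. 211.] [487.254 379.22   66.23   45.682   0.691]
at [489.522 375.284  99.17    2.26 ]
[0.012 0.004 0.222] turn z -0.002 rows>1.6
```

>>> move_arm(rows="0.013 0.003 0.1 0 0 0 -0.2;0.013 0.003 0.18 0 0 0 -0.2;0.013 0.003 0.22 0 0 0 -0.2;0.013 0.003 0.22 0 0 0 -0.2;0.013 0.003 0.22 0 0 0 1;0.013 0.003 0.22 0 0 0 1;0.013 0.003 0.22 0 0 0 1;0.013 0.003 0.22 0 0 0 1;0.013 0.003 0.22 0 0 0 1")

```text
clock: 21.53
eef_pos: [487.6, 382.2, 35.6]
tool_rot: [3.139, 0.0, 2.262]
force: [-0.1, -1.5, 6.4]
width: 26.4
gripper_force: 61.7
```

>>> move_arm(rows="0 0 -0.05 0 0 0 1;0 0 -0.1 0 0 0 1;0 0 -0.2 0 0 0 1;0 0 -0.22 0 0 0 1;0 0 -0.22 0 0 0 1")

```text
clock: 21.95
eef_pos: [487.7, 383.2, 102.5]
tool_rot: [3.137, -0.0, 2.262]
force: [-0.2, -0.5, -2.7]
width: 26.4
gripper_force: 60.9
```

```bash
python3 -c "
from h import *
st();plan((560,210,100,2.0),F(-3,85,97))"
```

```text
{'clock': 21.95, 'eef_pos': [487.72, 383.21, 102.46], 'tool_rot': [3.14, -0.0, 2.26], 'force': [-0.19, -0.54, -2.66], 'width': 26.4, 'gripper_force': 60.95}
at [487.722 383.207 102.458   2.262]
[-0.598 -0.183  0.008] turn z 0.167 rows>4.5
[-0.476 -0.12   0.01 ] turn z 0.206 rows>3.5
```

>>> move_arm(rows="-0.598 -0.183 0 0 0 0.167 1;-0.598 -0.183 0 0 0 0.167 1;-0.598 -0.183 0 0 0 0.167 1;-0.598 -0.183 0 0 0 0.167 1;-0.598 -0.183 0 0 0 0.167 1;-0.598 -0.183 0 0 0 0.167 1")

```text
clock: 22.45
eef_pos: [560.9, 199.4, 98.1]
tool_rot: [-3.138, 0.006, 1.99]
force: [0.7, -0.1, -2.2]
width: 26.5
gripper_force: 60.8
```

>>> move_arm(rows="-0.476 -0.12 0.01 0 0 0.206 1;-0.476 -0.12 0.01 0 0 0.206 1;-0.476 -0.12 0.01 0 0 0.206 1;-0.476 -0.12 0.01 0 0 0.206 1;-0.476 -0.12 0.01 0 0 0.206 1;-0.476 -0.12 0.01 0 0 0.206 1;-0.476 -0.12 0.01 0 0 0.206 1;-0.476 -0.12 0.01 0 0 0.206 1")

```text
clock: 23.12
eef_pos: [584.8, 66.2, 96.7]
tool_rot: [-3.141, -0.002, 1.68]
force: [-0.0, 0.6, -1.2]
width: 26.6
gripper_force: 60.9
```

```bash
python3 -c "
from h import *
fx();plan(F(-3,85,46.5))"
```

```text
t 23.1167 fix xy [-4.4 86.2] z 96.7 F [0.1 0.5] -1.2 yaw-fix 1.572 w 26.6 g 61
at [584.796  66.212  96.682   1.68 ]
[-0.004  0.005  0.167] turn z 0.002 rows>1.2
```

>>> move_arm(rows="0 0 0.12 0 0 0 1;0 0 0.16 0 0 0 1;0 0 0.17 0 0 0 1;0 0 0.17 0 0 0 1;0.015 0 0.17 0 0 0 1;0.025 0 0.17 0 0 0 1;0.03 0 0.17 0 0 0 1;0.035 0 0.17 0 0 0 1;0.04 0 0.17 0 0 0 1;0.04 0 0.17 0 0 0 1")

```text
clock: 23.95
eef_pos: [584.1, 75.9, 46.1]
tool_rot: [-3.141, 0.0, 1.677]
force: [0.0, -0.7, -1.7]
width: 26.7
gripper_force: 62.4
```

>>> move_arm(rows="0 0.015 -0.003 0 0 0 1;0 0.03 -0.003 0 0 0 1;0 0.037 -0.003 0 0 0 1;0 0.043 -0.003 0 0 0 1;0 0.049 -0.003 0 0 0 1;0 0.049 -0.003 0 0 0 1")

```text
clock: 24.45
eef_pos: [595.3, 76.7, 46.3]
tool_rot: [-3.134, 0.001, 1.677]
force: [-7.5, -1.1, 1.6]
width: 26.4
gripper_force: 62.8
```

```bash
python3 -c "
from h import *
fx()"
```

```text
t 24.45 fix xy [ 7.2 95.5] z 46.3 F [-7.5 -0.3] 1.6 yaw-fix 1.569 w 26.4 g 63
```

>>> move_arm(rows="0.006 -0.015 0.004 0 0 0 1;0.006 -0.015 0.004 0 0 0 1;0.006 -0.015 0.004 0 0 0 0;0.006 -0.015 0 0 0 0 0;0.006 -0.015 -0.004 0 0 0 0;0.006 0 -0.006 0 0 0 0;0.006 0.015 -0.006 0 0 0 0;0.006 0.025 -0.006 0 0 0 0;0.006 0.03 -0.006 0 0 0 0;0.006 0.03 -0.006 0 0 0 0")

```text
clock: 25.28
eef_pos: [602.4, 79.7, 48.3]
tool_rot: [-3.13, 0.001, 1.677]
force: [-11.5, -0.4, 8.1]
width: 42.5
gripper_force: 5.5
```

```bash
python3 -c "
from h import *
fx()"
```

```text
t 25.2833 fix xy [14.6 97.7] z 48.3 F [-11.5   0.8] 8.1 yaw-fix 1.569 w 42.5 g 6
```

>>> move_arm(rows="0 -0.02 -0.005 0 0 0 0;0 -0.043 -0.02 0 0 0 0;0 -0.043 -0.12 0 0 0 0;-0.1 -0.043 -0.15 0 0 0 0.5;-0.145 -0.043 -0.15 0 0 0 1;-0.145 -0.043 -0.15 0 0 0 1;-0.145 -0.043 -0.15 0 0 0 1;-0.145 -0.043 -0.15 0 0 0 1")

```text
clock: 25.95
eef_pos: [598.9, 36.2, 93.2]
tool_rot: [-3.141, -0.001, 1.677]
force: [-0.2, 0.1, -0.3]
width: -0.1
gripper_force: 0.0
```

```bash
python3 -c "
from h import *
fx()"
```

```text
t 25.95 fix xy [ 6.3 54.8] z 93.2 F [-0.2  0.1] -0.3 yaw-fix 1.569 w -0.1 g 0
```

>>> move_arm(rows="0 0.002 0.1 0 0 0 1;0 0.002 0.155 0 0 0 1;0 0.002 0.155 0 0 0 1;0.02 0.002 0.155 0 0 0 1;0.035 0.002 0.155 0 0 0 1;0.045 0.002 0.155 0 0 0 1;0.052 0.002 0.155 0 0 0 1;0.052 0.002 0.155 0 0 0 1")

```text
clock: 26.62
eef_pos: [599.0, 48.5, 48.6]
tool_rot: [3.141, 0.004, 1.675]
force: [0.3, -6.3, 1.4]
width: 0.1
gripper_force: 3.1
```

```bash
python3 -c "
from h import *
fx()"
```

```text
t 26.6167 fix xy [ 7.8 67. ] z 48.6 F [-0.4 -6.3] 1.4 yaw-fix 1.567 w 0.1 g 3
```

>>> move_arm(rows="0.006 0 0 0 0 0 1;0.012 0 0 0 0 0 1;0.012 0 0 0 0 0 1")

```text
clock: 26.87
eef_pos: [598.9, 48.7, 48.9]
tool_rot: [3.141, 0.008, 1.673]
force: [0.9, -12.0, 3.3]
width: 0.1
gripper_force: 5.8
```

>>> move_arm(rows="-0.02 0 0 0 0 0 1;-0.05 0 -0.03 0 0 0 1;-0.05 0 -0.1 0 0 0 0;-0.05 0 -0.4 0 0 0 -0.2;-0.33 -0.1 -0.77 0 0 0 -0.2;-0.33 -0.1 -0.77 0 0 0 -0.2;-0.33 -0.1 -0.77 0 0 0 -0.2;-0.33 -0.1 -0.77 0 0 0 -0.2;-0.33 -0.1 -0.77 0 0 0 -0.2;-0.33 -0.1 -0.77 0 0 0 -0.2;-0.33 -0.1 -0.77 0 0 0 -0.2")

```text
clock: 27.78
eef_pos: [578.9, -46.8, 280.2]
tool_rot: [3.138, -0.0, 1.676]
force: [-0.1, 0.6, -0.2]
width: 51.3
gripper_force: 0.0
```

```bash
python3 -c "
from h import *
fx();greens(grab('top'));d=grab('wrist','w7.png');greens(d)
import pickle;pickle.dump(d,open('w7.pkl','wb'))
A=.106;H=hsv(d);v=H[...,2]
for b in blobs((v<45),200): print('dark',b.mean(0).round(),rect(d,b,60))
h,s=H[...,0],H[...,1]
for b in blobs(((h<6)|(h>174))&(s>150)&(v>100),5): print('red',b.mean(0).round(1),rect(d,b,34))
"
```

```text
t 27.7833 fix xy [-22.5 -25.5] z 280.2 F [-0.1  0.6] -0.2 yaw-fix 1.568 w 51.3 g 0
green [250. 183.] [5.95982e+02 7.50610e+01 6.50920e+01 4.70080e+01 9.70000e-02]
green [283. 181.] [ 6.03806e+02 -1.46980e+01  6.51630e+01  4.65450e+01  1.06000e-01]
green [307. 224.] [ 6.15291e+02 -1.03457e+02  6.67620e+01  4.54620e+01  1.06000e-01]
green [309. 142.] [ 6.0533e+02 -1.3587e+01  6.5655e+01  4.5856e+01  1.0600e-01]
green [310.  45.] [5.95596e+02 7.55560e+01 6.67480e+01 4.59700e+01 1.06000e-01]
dark [266. 362.] [ 5.98930e+02 -2.28249e+02  6.42518e+02  1.96339e+02  1.06000e-01]
dark [193. 150.] [ 4.9736e+02 -2.6702e+01  4.6130e+01  4.1393e+01  5.6000e-02]
red [ 73.3 245.8] [ 3.69037e+02 -1.47214e+02  7.05820e+01  2.64960e+01 -2.90000e-02]
red [220.8 163.8] [520.389 -42.482   5.059   3.984  -1.507]
```

View pics/w7.png

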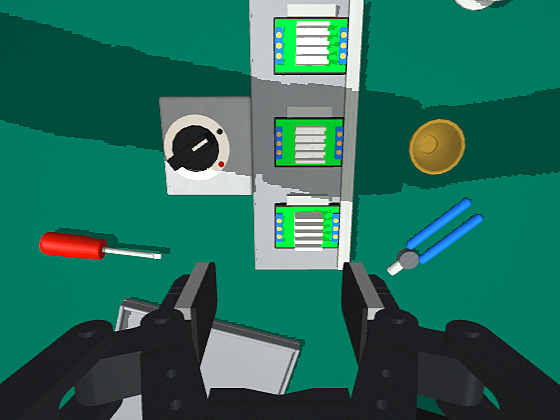

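All three modules read yaw 0.106 and stand against their stops and the rail: (310,45), (309,142), (307,224). The knob is at (195,149), pointing to the black dot (220,131).

```bash
python3 -c "
from h import *
import pickle;d=pickle.load(open('w7.pkl','rb'))
i=d['img'];c=cv2.resize(i[90:210,140:260],(600,600),interpolation=cv2.INTER_CUBIC);cv2.imwrite('pics/k.png',c[:,:,::-1])
A=.106;Q=np.array([[np.cos(A),np.sin(A)],[-np.sin(A),np.cos(A)]])
H=hsv(d);m=((H[...,2]<60)).astype(np.uint8);m[:, :160]=0;m[:,235:]=0;m[:110]=0;m[185:]=0
print(cv2.minEnclosingCircle(max(blobs(m,200),key=len)))
for n,p,z in [('disc',(195,149.5),34.5),('ring',(197,147.5),24),('red',(220.8,163.8),24),('blk',(220,131),24)]:
    w=cast(d,p,z)[0];print(n,w.round(1),'fix',(Q@(w-[598.5,-19])).round(1))
plan(F(-95,0,110,0.6),F(-95,0,52,0.6))
"
```

```text
((191.760498046875, 150.8697509765625), 26.752761840820312)
disc [494.1 -31.2] fix [-105.1   -1.1]
ring [493.9 -30.6] fix [-105.2   -0.5]
red [518.9 -44.6] fix [-81.9 -17.1]
blk [516.  -11.8] fix [-81.3  15.9]
at [577.839 -45.759 277.827   1.678]
[ 0.082 -0.239  0.559] turn z 0.619 rows>7.8
[0.    0.    0.193] turn z -0.0 rows>1.4
```

View pics/k.png

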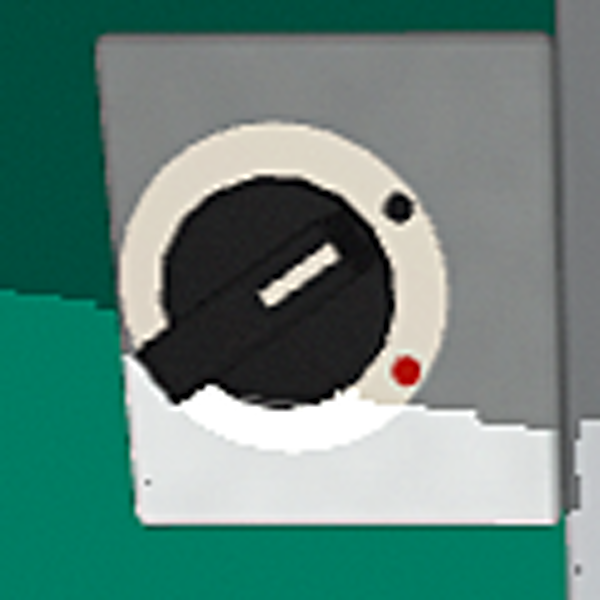

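The crop shows the disc centre at crop (278,293), i.e. px (195.6,148.6), with the pointer toward the black dot. That puts the knob axis at about fixture (-105,0).

```bash
python3 -c "
from h import *
plan(F(-105,0,110,0.6),F(-105,0,52,0.6))"
```

```text
at [577.839 -45.759 277.827   1.678]
[ 0.082 -0.272  0.559] turn z 0.619 rows>7.8
[0.    0.    0.193] turn z -0.0 rows>1.4
```

>>> move_arm(rows="0.08 -0.272 0.56 0 0 0.62 -0.2;0.08 -0.272 0.56 0 0 0.62 -0.2;0.08 -0.272 0.56 0 0 0.62 -0.2;0.08 -0.272 0.56 0 0 0.62 -0.2;0.08 -0.272 0.56 0 0 0.62 -0.2;0.08 -0.272 0.56 0 0 0.62 -0.2;0.08 -0.272 0.56 0 0 0.62 -0.2;0.08 -0.272 0.56 0 0 0.62 -0.2;0.08 -0.272 0.56 0 0 0.62 -0.2;0.08 -0.272 0.56 0 0 0.62 -0.2;0.08 -0.272 0.56 0 0 0.62 -0.2;0.08 -0.272 0.56 0 0 0.62 -0.2")

```text
clock: 28.88
eef_pos: [494.6, -31.4, 110.1]
tool_rot: [-3.141, 0.0, 0.705]
force: [0.5, 0.0, -0.8]
width: 51.4
gripper_force: 0.0
```

```bash
python3 -c "
from h import *
st();d=grab('wrist')
print('axis px',proj(d,[[*F(-105,0,0)[:2],34.5]]),'tcp-down px',proj(d,[[*read_state()['eef_pos'][:2],34.5]]))
H=hsv(d);m=(H[...,2]<60).astype(np.uint8);m[250:]=0
for b in blobs(m,400): print(b.mean(0).round(),cv2.minEnclosingCircle(b),cv2.minAreaRect(b))
cv2.imwrite('pics/w8.png',d['img'][:,:,::-1])
plan(F(-105,0,52,0.6))"
```

```text
{'clock': 28.88, 'eef_pos': [494.6, -31.41, 110.05], 'tool_rot': [-3.14, 0.0, 0.71], 'force': [0.5, 0.0, -0.79], 'width': 51.39, 'gripper_force': 0.0}
axis px [[276.40183953 229.32106425]] tcp-down px [[279.03173745 230.20233066]]
[280. 219.] ((277.2673034667969, 227.0137176513672), 38.7327995300293) ((277.5, 219.0), (60.0, 77.0), 90.0)
[482. 145.] ((504.8210754394531, 142.37937927246094), 75.84444427490234) ((507.7600402832031, 141.82000732421875), (82.20000457763672, 136.0), 36.869895935058594)
[381.  71.] ((389.0, 52.0), 83.0061264038086) ((388.0405578613281, 50.75677490234375), (93.7398681640625, 142.1905059814453), 36.02737045288086)
at [494.658 -31.604 110.164   0.704]
[ 0.002 -0.005  0.194] turn z -0.001 rows>1.4
```

View pics/w8.png

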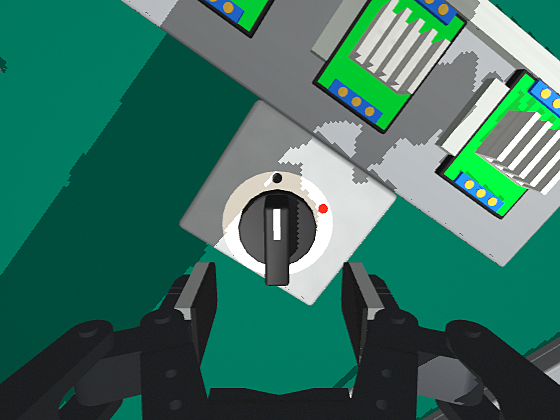

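The bar stands vertical in the image, centred at (277,229) between the fingers, so the alignment is good.

>>> move_arm(rows="0.002 -0.004 0.1 0 0 0 -0.2;0.002 -0.004 0.17 0 0 0 -0.2;0.002 -0.004 0.19 0 0 0 -0.2;0.002 -0.004 0.19 0 0 0 -0.2;0.002 -0.004 0.19 0 0 0 1;0.002 -0.004 0.19 0 0 0 1;0.002 -0.004 0.19 0 0 0 1;0.002 -0.004 0.19 0 0 0 1;0.002 -0.004 0.19 0 0 0 1;0.002 -0.004 0.19 0 0 0 1")

```text
clock: 29.77
eef_pos: [494.7, -29.9, 54.6]
tool_rot: [3.141, -0.001, 0.703]
force: [-1.6, 2.4, 5.7]
width: 11.3
gripper_force: 59.5
```

```bash
python3 -c "
from h import *
fx();st();greens(grab('top'))"
```

```text
t 29.7667 fix xy [-104.3    0.3] z 54.6 F [-1.4  2.5] 5.7 yaw-fix 0.595 w 11.3 g 59
{'clock': 29.77, 'eef_pos': [494.75, -29.91, 54.63], 'tool_rot': [3.14, -0.0, 0.7], 'force': [-1.65, 2.36, 5.66], 'width': 11.34, 'gripper_force': 59.46}
green [250. 183.] [5.94789e+02 7.49590e+01 6.31720e+01 4.63510e+01 1.08000e-01]
green [318. 175.] [ 6.15011e+02 -1.04139e+02  6.35840e+01  4.63530e+01  1.12000e-01]
```

>>> move_arm(rows="0 0 -0.004 0 0 0.075 1;0 0 -0.004 0 0 0.15 1;0 0 -0.004 0 0 0.225 1;0 0 -0.004 0 0 0.3 1;0 0 -0.004 0 0 0.375 1;0 0 -0.004 0 0 0.45 1;0 0 -0.004 0 0 0.525 1;0 0 -0.004 0 0 0.6 1;0 0 -0.004 0 0 0.675 1;0 0 -0.004 0 0 0.75 1;0 0 -0.004 0 0 0.77 1;0 0 -0.004 0 0 0.77 1")

```text
clock: 30.82
eef_pos: [494.9, -31.9, 54.7]
tool_rot: [3.14, -0.002, -0.505]
force: [0.9, -5.5, -7.0]
width: 11.9
gripper_force: 60.8
```

```bash
python3 -c "
from h import *
fx();print(read_state()['torque'])"
```

```text
t 30.8167 fix xy [-104.4   -1.7] z 54.7 F [ 0.3 -5.6] -7.0 yaw-fix -0.613 w 11.9 g 61
[-1.21319406 -0.11871176  0.42908395]
```

>>> move_arm(rows="0 0 0 0 0 0 0.2;0 0 0 0 0 0 0.2;0 0 0 0 0 0 0.2;0 0 0 0 0 0 0.2;0 0 0 0 0 0 0.2;0 0 0 0 0 0 0.2;0 0 0 0 0 0 0.2;0 0 0 0 0 0 0.2;0 0 0 0 0 0 0.2;0 0 0 0 0 0 0.2;0 0 0 0 0 0 0.2;0 0 0 0 0 0 0.2")

```text
clock: 31.82
eef_pos: [494.5, -30.5, 54.5]
tool_rot: [-3.142, 0.0, -0.507]
force: [-0.0, -0.4, -0.9]
width: 33.9
gripper_force: 0.0
```

```bash
python3 -c "
from h import *
fx();d=grab('wrist','w9.png');greens(d)
H=hsv(d);h,s,v=H[...,0],H[...,1],H[...,2]
for b in blobs((s<50)&(v>150),30): print('white',b.mean(0).round(1),cv2.minAreaRect(b))
for b in blobs(((h<6)|(h>174))&(s>150)&(v>80),20): print('red',b.mean(0).round(1))
print(proj(d,[[*F(-105,0,0)[:2],60],[*F(-105+18*np.cos(.6),-18*np.sin(.6),0)[:2],60]]))
greens(grab('top'))"
```

```text
t 31.8167 fix xy [-104.7   -0.2] z 54.5 F [-0.1 -0.4] -0.9 yaw-fix -0.615 w 33.9 g 0
green [ 14. 201.] [574.656  53.307  28.483  19.421  -0.716]
green [295.   7.] [583.137 -85.94   10.637   7.187   1.064]
green [142.  77.] [594.688 -16.432  48.685  44.542  -1.463]
green [41. 13.] [626.186  -1.232  36.038  14.229   1.064]
white [343.2 307.5] ((345.0, 309.0), (10.0, 12.0), 90.0)
white [309.7 316.8] ((309.9117736816406, 316.35296630859375), (11.833402633666992, 28.983261108398438), 59.036251068115234)
white [213.9 307.4] ((212.0, 309.0), (10.0, 12.0), 90.0)
white [247.3 331.9] ((250.1216278076172, 332.2702941894531), (35.1813850402832, 63.951210021972656), 9.462322235107422)
white [281.2 274. ] ((281.0, 274.0), (40.0, 8.0), 90.0)
white [102.9 220. ] ((100.41036987304688, 221.0613250732422), (46.81597137451172, 16.997501373291016), 29.05460548400879)
white [276.2 235.4] ((271.79638671875, 253.95896911621094), (130.06118774414062, 254.04934692382812), 70.08734130859375)
white [295.3 132.5] ((295.2838134765625, 134.70269775390625), (47.49486541748047, 55.508705139160156), 53.97262954711914
[... 364 characters left out ...]
9, 21.676387786865234), 47.1529655456543)
white [74.5 46.4] ((81.53032684326172, 48.5133056640625), (107.50076293945312, 26.25419044494629), 45.49821090698242)
white [282.9  34.2] ((294.5, 62.5), (125.0, 275.0), 90.0)
white [118.9  33.7] ((118.75769805908203, 32.68846130371094), (85.86398315429688, 13.68210506439209), 52.12501525878906)
white [97.5 40.8] ((96.11207580566406, 38.87551498413086), (104.62923431396484, 11.647309303283691), 50.87739181518555)
red [280.3 203.8]
[[279.4157326  305.56181147]
 [278.76927826 260.60284125]]
green [250. 183.] [5.94789e+02 7.49590e+01 6.31720e+01 4.63510e+01 1.08000e-01]
green [317. 175.] [ 6.15004e+02 -1.04106e+02  6.33180e+01  4.65700e+01  1.06000e-01]
```

View pics/w9.png

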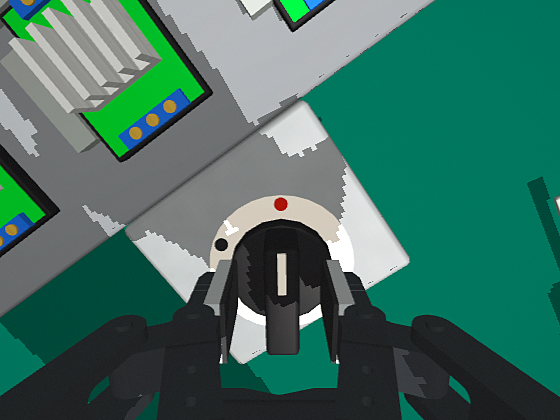

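The pointer (281,274) is in line with the red dot (280,204), so the selector is on. I'll hold there for more than three seconds.

>>> move_arm(rows="0 0 0 0 0 0 0.2;0 0 0 0 0 0 0.2;0 0 0 0 0 0 0.2;0 0 0 0 0 0 0.2;0 0 0 0 0 0 0.2;0 0 0 0 0 0 0.2;0 0 0 0 0 0 0.2;0 0 0 0 0 0 0.2;0 0 0 0 0 0 0.2;0 0 0 0 0 0 0.2;0 0 0 0 0 0 0.2;0 0 0 0 0 0 0.2")

```text
clock: 32.92
eef_pos: [494.5, -30.5, 54.5]
tool_rot: [-3.142, 0.0, -0.507]
force: [0.6, -0.2, -0.5]
width: 34.0
gripper_force: 0.0
```

>>> move_arm(rows="0 0 0 0 0 0 0.2;0 0 0 0 0 0 0.2;0 0 0 0 0 0 0.2;0 0 0 0 0 0 0.2;0 0 0 0 0 0 0.2;0 0 0 0 0 0 0.2;0 0 0 0 0 0 0.2;0 0 0 0 0 0 0.2;0 0 0 0 0 0 0.2;0 0 0 0 0 0 0.2;0 0 0 0 0 0 0.2;0 0 0 0 0 0 0.2")

```text
clock: 33.92
eef_pos: [494.5, -30.5, 54.5]
tool_rot: [3.142, 0.0, -0.507]
force: [-0.3, 0.2, -0.2]
width: 34.2
gripper_force: 0.0
```

>>> move_arm(rows="0 0 0 0 0 0 0.2;0 0 0 0 0 0 0.2;0 0 0 0 0 0 0.2;0 0 0 0 0 0 0.2;0 0 0 0 0 0 0.2;0 0 0 0 0 0 0.2;0 0 0 0 0 0 0.2;0 0 0 0 0 0 0.2;0 0 0 0 0 0 0.2;0 0 0 0 0 0 0.2;0 0 0 0 0 0 0.2;0 0 0 0 0 0 0.2")

```text
clock: 34.92
eef_pos: [494.5, -30.5, 54.5]
tool_rot: [-3.142, -0.0, -0.507]
force: [0.3, -0.2, 0.2]
width: 34.0
gripper_force: 0.0
```

```bash
python3 -c "
from h import *
fx();greens(grab('top'));greens(grab('wrist'))"
```

```text
t 34.9167 fix xy [-104.7   -0.2] z 54.5 F [ 0.3 -0.2] 0.2 yaw-fix -0.615 w 34.0 g 0
green [250. 183.] [5.94765e+02 7.50930e+01 6.24390e+01 4.70120e+01 9.10000e-02]
green [317. 175.] [ 6.15004e+02 -1.04106e+02  6.33180e+01  4.65700e+01  1.06000e-01]
green [ 14. 201.] [574.688  53.307  28.489  19.426  -0.716]
green [295.   7.] [583.014 -85.889  10.64    7.537   1.064]
green [142.  77.] [594.705 -16.46   48.712  44.557  -1.462]
green [41. 13.] [626.23   -1.244  36.048  14.233   1.064]
```

>>> move_arm(rows="0 0 0 0 0 0 1;0 0 0 0 0 0 1;0 0 0 0 0 0 1;0 0 0 0 0 0 1;0 0 0 0 0 0 1;0 0 0 0 0 0 1;0 0 0 0 0 0 1")

```text
clock: 35.6
eef_pos: [494.0, -31.4, 54.8]
tool_rot: [3.141, 0.0, -0.507]
force: [-2.6, -3.2, 5.8]
width: 12.0
gripper_force: 59.2
```

>>> move_arm(rows="0 0 0 0 0 -0.075 1;0 0 0 0 0 -0.15 1;0 0 0 0 0 -0.225 1;0 0 0 0 0 -0.3 1;0 0 0 0 0 -0.375 1;0 0 0 0 0 -0.45 1;0 0 0 0 0 -0.525 1;0 0 0 0 0 -0.6 1;0 0 0 0 0 -0.675 1;0 0 0 0 0 -0.75 1;0 0 0 0 0 -0.775 1;0 0 0 0 0 -0.775 1")

```text
clock: 36.6
eef_pos: [493.9, -30.5, 54.7]
tool_rot: [-3.141, 0.001, 0.71]
force: [-1.8, -0.5, 5.8]
width: 11.9
gripper_force: 59.1
```

```bash
python3 -c "
from h import *
fx()"
```

```text
t 36.6 fix xy [-105.3   -0.2] z 54.7 F [-1.9 -0.3] 5.8 yaw-fix 0.602 w 11.9 g 59
```

>>> move_arm(rows="0 0 0 0 0 0 -0.2;0 0 0 0 0 0 -0.2;0 0 0 0 0 0 -0.2;0 0 0 0 0 0 -0.2;0 0 -0.1 0 0 0 -0.2;0 0 -0.185 0 0 0 -0.2;0 0 -0.185 0 0 0 -0.2;0 0 -0.185 0 0 0 -0.2")

```text
clock: 37.27
eef_pos: [495.7, -30.4, 111.2]
tool_rot: [3.139, -0.003, 0.71]
force: [-0.2, 0.3, -0.3]
width: 51.2
gripper_force: 0.0
```

```bash
python3 -c "
from h import *
fx();d=grab('wrist','w10.png')
a=cv2.imread('pics/w8.png')[180:300,210:350].astype(int);b=d['img'][:,:,::-1][180:300,210:350].astype(int)
print('mean diff',abs(a-b).mean())
H=hsv(d)
for n,i in(('w8',cv2.cvtColor(cv2.imread('pics/w8.png'),cv2.COLOR_BGR2HSV)),('now',H)):
    m=((i[...,1]<60)&(i[...,2]>140)).astype(np.uint8);m[:,:260]=0;m[:,295:]=0;m[:200]=0;m[250:]=0
    for q in blobs(m,20): print(n,q.mean(0),cv2.minAreaRect(q))
plan(F(-50,-150,280,1.32),p=None)"
```

```text
t 37.2667 fix xy [-103.5   -0.3] z 111.2 F [-0.1  0.3] -0.3 yaw-fix 0.602 w 51.2 g 0
mean diff 10.639920634920635
w8 [276.27777778 224.        ] ((276.5, 224.0), (30.0, 7.0), 90.0)
now [276.54929577 226.21126761] ((276.5, 226.0), (30.0, 7.0), 90.0)
at [494.714 -30.457 110.225   0.711]
[-0.134  0.513 -0.566] turn z -0.455 rows>5.7
```

The selector is off, with the pointer back where it started. Next a view over the tray and fixture.

>>> move_arm(rows="-0.134 0.513 -0.566 0 0 -0.455 -0.2;-0.134 0.513 -0.566 0 0 -0.455 -0.2;-0.134 0.513 -0.566 0 0 -0.455 -0.2;-0.134 0.513 -0.566 0 0 -0.455 -0.2;-0.134 0.513 -0.566 0 0 -0.455 -0.2;-0.134 0.513 -0.566 0 0 -0.455 -0.2;-0.134 0.513 -0.566 0 0 -0.455 -0.2;-0.134 0.513 -0.566 0 0 -0.455 -0.2;-0.134 0.513 -0.566 0 0 -0.455 -0.2")

```text
clock: 38.07
eef_pos: [563.0, -172.0, 277.7]
tool_rot: [-3.137, -0.001, 1.425]
force: [-0.5, 0.6, -0.9]
width: 50.9
gripper_force: 0.0
```

```bash
python3 -c "
from h import *
st();d=grab('wrist','w11.png');greens(d)
t=grab('top');greens(t)
for n,i,zz in(('top',t,18),('wrist',d,18)):
    H=hsv(i);m=(H[...,1]<60)&(H[...,2]>50)
    for b in blobs(m,1500,5):
        r=rect(i,b,zz);print(n,b.mean(0).round(),r)
t0=cv2.imread('pics/top0.png')[:,:,::-1];t['img']=t0;H=hsv(t)
m=(H[...,1]<60)&(H[...,2]>40);m[:,:345]=0;m[:,460:]=0;m[:165]=0
for b in blobs(m,500,5): print('top0',rect(t,b,18), cast(t,cv2.boxPoints(cv2.minAreaRect(b)),18).round())
"
```

```text
{'clock': 38.07, 'eef_pos': [562.98, -172.03, 277.71], 'tool_rot': [-3.14, -0.0, 1.42], 'force': [-0.46, 0.56, -0.95], 'width': 50.95, 'gripper_force': 0.0}
green [323.  94.] [ 6.14950e+02 -1.03201e+02  6.66660e+01  4.63420e+01  1.09000e-01]
green [303.  11.] [ 6.06956e+02 -2.45330e+01  6.76270e+01  2.46400e+01  1.08000e-01]
green [250. 183.] [5.95982e+02 7.50610e+01 6.50920e+01 4.70080e+01 9.70000e-02]
green [283. 181.] [ 6.03806e+02 -1.46980e+01  6.51630e+01  4.65450e+01  1.06000e-01]
green [315. 178.] [ 6.14023e+02 -1.04163e+02  6.55530e+01  4.65270e+01  1.12000e-01]
top [528. 215.] [ 519.634 -700.464  228.381  219.935   -1.355]
top [285. 193.] [555.606 -24.532 279.353 197.938  -1.462]
top [399. 240.] [ 4.852200e+02 -2.884260e+02  1.147908e+03  6.297420e+02 -1.770000e-01]
top [225.  45.] [ 8.977070e+02 -1.015000e+01  1.635313e+03  4.932760e+02 -1.547000e+00]
wrist [537. 351.] [ 8.44779e+02 -4.31332e+02  1.10922e+02  4.55180e+01 -8.26000e-01]
wrist [265. 299.] [ 5.27708e+02 -3.42321e+02  2.71236e+02  2.05460e+02 -1.79000e-01]
wrist [267.  62.] [ 5.59294e+02 -8.60210e+01  2.35240e+02  1.49080e+02 -1.47000e-01]
top0 [   1.43  -335.305  299.828   44.978   -1.559] [[  22. -186.]
 [  26. -485.]
 [ -19. -483.]
 [ -23. -186.]]
top0 [ 5.01175e+02 -3.41129e+02  2.21640e+02  2.03099e+02 -1.81000e-01] [[ 406. -221.]
 [ 628. -261.]
 [ 595. -466.]
 [ 374. -421.]]
```

View pics/w11.png

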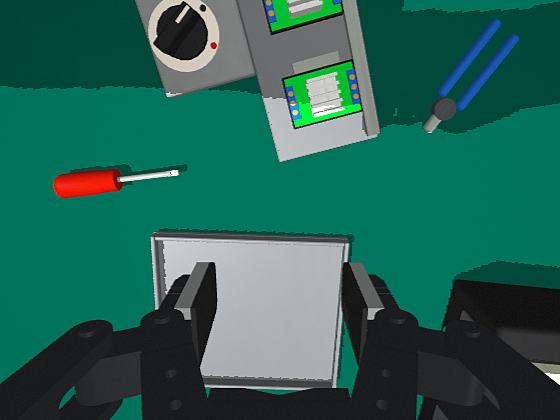

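The last picture shows the tray at (250,310), empty and unobstructed, all bays still filled and the selector off. Tray centre is (501,-341), yaw -0.18. I'll start unloading with bay 3.

```bash
cat >> h.py <<'E'
def T(k,z,sp=60): return (501.2+.179*sp*k,-341.1+.984*sp*k,z,1.391)
E
python3 -c "
from h import *
plan(F(7.5,-84.5,100),F(7.5,-84.5,46),F(7.5,-84.5,120),T(-1,100),T(-1,36))"
```

```text
at [ 563.075 -171.51   277.866    1.427]
[0.253 0.138 0.593] turn z -0.159 rows>4.7
[0.   0.   0.18] turn z -0.0 rows>1.3
[ 0.     0.    -0.247] turn z -0.0 rows>1.8
[-0.944 -0.518  0.067] turn z 0.182 rows>7.8
[0.    0.    0.213] turn z -0.0 rows>1.5
```

>>> move_arm(rows="0.253 0.138 0.593 0 0 -0.159 -0.2;0.253 0.138 0.593 0 0 -0.159 -0.2;0.253 0.138 0.593 0 0 -0.159 -0.2;0.253 0.138 0.593 0 0 -0.159 -0.2;0.253 0.138 0.593 0 0 -0.159 -0.2;0.253 0.138 0.593 0 0 -0.159 -0.2;0.253 0.138 0.593 0 0 -0.159 -0.2;0.253 0.138 0.593 0 0 -0.159 -0.2;0.253 0.138 0.593 0 0 -0.159 -0.2")

```text
clock: 38.92
eef_pos: [617.0, -105.3, 103.7]
tool_rot: [3.139, 0.001, 1.674]
force: [-0.2, -0.8, -0.1]
width: 51.2
gripper_force: 0.0
```

```bash
python3 -c "
from h import *
fx();greens(grab('wrist'));plan(F(7.5,-84.5,46))"
```

```text
t 38.9167 fix xy [  9.  -87.8] z 103.7 F [-0.3 -0.8] -0.1 yaw-fix 1.566 w 51.2 g 0
green [275. 217.] [ 6.15261e+02 -1.02967e+02  6.63480e+01  4.54020e+01  1.02000e-01]
green [273.  51.] [ 6.0512e+02 -1.2062e+01  6.6268e+01  4.9440e+01  1.0300e-01]
at [ 617.06  -105.437  103.929    1.674]
[ 0.011 -0.006  0.193] turn z -0.002 rows>1.4
```

>>> move_arm(rows="0.01 -0.006 0.1 0 0 0 -0.2;0.01 -0.006 0.17 0 0 0 -0.2;0.01 -0.006 0.19 0 0 0 -0.2;0.01 -0.006 0.19 0 0 0 -0.2;0.01 -0.006 0.19 0 0 0 1;0.01 -0.006 0.19 0 0 0 1;0.01 -0.006 0.19 0 0 0 1;0.01 -0.006 0.19 0 0 0 1;0.01 -0.006 0.19 0 0 0 1;0.01 -0.006 0.19 0 0 0 1")

```text
clock: 39.8
eef_pos: [614.7, -101.9, 47.0]
tool_rot: [3.14, 0.001, 1.675]
force: [-3.1, -0.5, 5.9]
width: 26.6
gripper_force: 61.4
```

>>> move_arm(rows="0 0 -0.05 0 0 0 1;0 0 -0.15 0 0 0 1;0 0 -0.24 0 0 0 1;0 0 -0.24 0 0 0 1;0 0 -0.24 0 0 0 1")

```text
clock: 40.22
eef_pos: [616.0, -101.8, 119.6]
tool_rot: [3.136, 0.001, 1.675]
force: [0.8, -0.5, -2.0]
width: 26.2
gripper_force: 60.6
```

```bash
python3 -c "
from h import *
fx();plan(T(-1,105),T(-1,36))"
```

```text
t 40.2167 fix xy [  8.5 -84.2] z 119.6 F [ 0.8 -0.6] -2.0 yaw-fix 1.567 w 26.2 g 61
at [ 616.015 -101.781  119.561    1.675]
[-0.946 -0.519  0.049] turn z 0.181 rows>7.8
[0.   0.   0.23] turn z -0.0 rows>1.7
```

>>> move_arm(rows="-0.946 -0.519 0.05 0 0 0.181 1;-0.946 -0.519 0.05 0 0 0.181 1;-0.946 -0.519 0.05 0 0 0.181 1;-0.946 -0.519 0.05 0 0 0.181 1;-0.946 -0.519 0.05 0 0 0.181 1;-0.946 -0.519 0.05 0 0 0.181 1;-0.946 -0.519 0.05 0 0 0.181 1;-0.946 -0.519 0.05 0 0 0.181 1;-0.946 -0.519 0.05 0 0 0.181 1;-0.946 -0.519 0.05 0 0 0.181 1;-0.946 -0.519 0.05 0 0 0.181 1;-0.946 -0.519 0.05 0 0 0.181 1")

```text
clock: 41.22
eef_pos: [489.7, -397.9, 101.5]
tool_rot: [-3.141, -0.002, 1.393]
force: [0.0, -0.5, -1.6]
width: 26.2
gripper_force: 60.6
```

```bash
python3 -c "
from h import *
st();greens(grab('wrist'));plan(T(-1,37))"
```

```text
{'clock': 41.22, 'eef_pos': [489.69, -397.92, 101.53], 'tool_rot': [-3.14, -0.0, 1.39], 'force': [0.04, -0.5, -1.65], 'width': 26.23, 'gripper_force': 60.58}
green [279. 238.] [ 4.86989e+02 -4.12958e+02  9.40870e+01  3.10670e+01 -1.78000e-01]
at [ 489.918 -397.839  101.735    1.394]
[-0.007  0.003  0.216] turn z 0.002 rows>1.6
```

Lower to the floor, checking the contact force before release.

>>> move_arm(rows="-0.007 0.003 0.12 0 0 0 1;-0.007 0.003 0.18 0 0 0 1;-0.007 0.003 0.2 0 0 0 1;-0.007 0.003 0.21 0 0 0 1;-0.007 0.003 0.215 0 0 0 1;-0.007 0.003 0.22 0 0 0 1;-0.007 0.003 0.22 0 0 0 1")

```text
clock: 41.85
eef_pos: [490.4, -402.3, 37.1]
tool_rot: [3.14, 0.001, 1.391]
force: [-0.9, 0.2, -1.7]
width: 26.4
gripper_force: 60.5
```

```bash
python3 -c "
from h import *
st()"
```

```text
{'clock': 41.85, 'eef_pos': [490.45, -402.29, 37.12], 'tool_rot': [3.14, 0.0, 1.39], 'force': [-0.9, 0.18, -1.71], 'width': 26.42, 'gripper_force': 60.55}
```

>>> move_arm(rows="0 0 0.004 0 0 0 1;0 0 0.007 0 0 0 1;0 0 0.01 0 0 0 1;0 0 0.01 0 0 0 1")

```text
clock: 42.18
eef_pos: [490.5, -402.4, 36.9]
tool_rot: [3.139, 0.002, 1.391]
force: [-3.7, 4.5, 20.0]
width: 26.9
gripper_force: 63.2
```

>>> move_arm(rows="0 0 0.003 0 0 0 1;0 0 0.003 0 0 0 1;0 0 0.003 0 0 0 0;0 0 0.003 0 0 0 -0.1;0 0 0 0 0 0 -0.1;0 0 -0.05 0 0 0 -0.1;0 0 -0.2 0 0 0 -0.2;0 0 -0.25 0 0 0 -0.2;0 0 -0.25 0 0 0 -0.2")

```text
clock: 42.93
eef_pos: [492.4, -404.0, 112.6]
tool_rot: [3.134, 0.003, 1.39]
force: [0.5, -0.5, 0.1]
width: 51.2
gripper_force: 0.0
```

```bash
python3 -c "
from h import *
st();greens(grab('top'));greens(grab('wrist'));plan(F(-20,-40,200),F(7.5,3,105))"
```

```text
{'clock': 42.93, 'eef_pos': [492.36, -403.98, 112.55], 'tool_rot': [3.13, 0.0, 1.39], 'force': [0.47, -0.53, 0.1], 'width': 51.21, 'gripper_force': 0.0}
green [422. 224.] [ 4.89586e+02 -4.03364e+02  6.58620e+01  4.63040e+01 -1.82000e-01]
green [250. 183.] [5.95982e+02 7.50610e+01 6.50920e+01 4.70080e+01 9.70000e-02]
green [283. 181.] [ 6.04792e+02 -1.44870e+01  6.65980e+01  4.69000e+01  1.21000e-01]
green [277. 213.] [ 4.90691e+02 -4.03407e+02  6.62140e+01  4.59960e+01 -1.73000e-01]
at [ 489.643 -402.642  108.535    1.39 ]
[ 1.176  0.101 -0.305] turn z -0.182 rows>8.8
[0.143 0.092 0.317] turn z -0.0 rows>2.6
```

```bash
python3 -c "
from h import *
plan((550,-170,190,1.5),F(7.5,3,105))"
```

```text
at [ 489.643 -402.642  108.535    1.39 ]
[ 0.799  0.059 -0.272] turn z -0.07 rows>6.1
[0.528 0.149 0.283] turn z -0.113 rows>4.4
```

>>> move_arm(rows="0.1 0 -0.27 0 0 0 -0.2;0.8 0.06 -0.27 0 0 -0.07 -0.2;0.8 0.06 -0.27 0 0 -0.07 -0.2;0.8 0.06 -0.27 0 0 -0.07 -0.2;0.8 0.06 -0.27 0 0 -0.07 -0.2;0.8 0.06 -0.27 0 0 -0.07 -0.2;0.8 0.06 -0.27 0 0 -0.07 -0.2;0.8 0.06 -0.27 0 0 -0.07 -0.2;0.8 0.06 -0.27 0 0 -0.07 -0.2")

```text
clock: 43.78
eef_pos: [549.9, -167.4, 187.8]
tool_rot: [-3.14, -0.001, 1.504]
force: [-0.6, -0.9, 0.1]
width: 51.3
gripper_force: 0.0
```

>>> move_arm(rows="0.528 0.149 0.283 0 0 -0.113 -0.2;0.528 0.149 0.283 0 0 -0.113 -0.2;0.528 0.149 0.283 0 0 -0.113 -0.2;0.528 0.149 0.283 0 0 -0.113 -0.2;0.528 0.149 0.283 0 0 -0.113 -0.2;0.528 0.149 0.283 0 0 -0.113 -0.2;0.528 0.149 0.283 0 0 -0.113 -0.2;0.528 0.149 0.283 0 0 -0.113 -0.2;0.528 0.149 0.283 0 0 -0.113 -0.2")

```text
clock: 44.53
eef_pos: [605.5, -17.6, 103.9]
tool_rot: [-3.141, 0.002, 1.674]
force: [0.1, -0.8, 0.4]
width: 51.0
gripper_force: 0.0
```

```bash
python3 -c "
from h import *
fx();greens(grab('wrist'));plan(F(7.5,5,46))"
```

```text
t 44.5333 fix xy [7.1 0.7] z 103.9 F [ 0.  -0.8] 0.4 yaw-fix 1.566 w 51.0 g 0
green [279. 214.] [ 6.05249e+02 -1.35720e+01  6.61650e+01  4.59110e+01  1.07000e-01]
green [278.  49.] [5.95519e+02 7.66960e+01 6.62840e+01 4.80690e+01 1.08000e-01]
at [605.645 -17.246 104.197   1.675]
[0.013 0.001 0.194] turn z -0.001 rows>1.4
```

>>> move_arm(rows="0.012 0 0.1 0 0 0 -0.2;0.012 0 0.17 0 0 0 -0.2;0.012 0 0.19 0 0 0 -0.2;0.012 0 0.19 0 0 0 -0.2;0.012 0 0.19 0 0 0 1;0.012 0 0.19 0 0 0 1;0.012 0 0.19 0 0 0 1;0.012 0 0.19 0 0 0 1;0.012 0 0.19 0 0 0 1;0.012 0 0.19 0 0 0 1")

```text
clock: 45.42
eef_pos: [604.8, -11.5, 48.7]
tool_rot: [-3.141, 0.001, 1.678]
force: [-4.2, -1.4, 5.0]
width: 26.1
gripper_force: 61.8
```

>>> move_arm(rows="0 0 -0.05 0 0 0 1;0 0 -0.15 0 0 0 1;0 0 -0.24 0 0 0 1;0 0 -0.24 0 0 0 1;0 0 -0.24 0 0 0 1")

```text
clock: 45.83
eef_pos: [607.2, -10.9, 121.5]
tool_rot: [3.136, 0.001, 1.678]
force: [0.1, -0.3, -2.2]
width: 26.2
gripper_force: 61.1
```

```bash
python3 -c "
from h import *
fx();plan((550,-180,120,1.53),T(0,105))"
```

```text
t 45.8333 fix xy [9.5 7.1] z 121.5 F [ 0.1 -0.3] -2.2 yaw-fix 1.57 w 26.2 g 61
at [607.152 -10.92  121.453   1.678]
[-0.54  -0.25   0.005] turn z 0.094 rows>4.3
[-0.543 -0.141  0.05 ] turn z 0.088 rows>4.1
```

>>> move_arm(rows="-0.54 -0.25 0 0 0 0.094 1;-0.54 -0.25 0 0 0 0.094 1;-0.54 -0.25 0 0 0 0.094 1;-0.54 -0.25 0 0 0 0.094 1;-0.54 -0.25 0 0 0 0.094 1;-0.54 -0.25 0 0 0 0.094 1;-0.54 -0.25 0 0 0 0.094 1")

```text
clock: 46.42
eef_pos: [547.2, -180.9, 118.1]
tool_rot: [-3.14, -0.0, 1.528]
force: [-0.0, -0.1, -1.6]
width: 25.9
gripper_force: 61.0
```

>>> move_arm(rows="-0.543 -0.141 0.05 0 0 0.088 1;-0.543 -0.141 0.05 0 0 0.088 1;-0.543 -0.141 0.05 0 0 0.088 1;-0.543 -0.141 0.05 0 0 0.088 1;-0.543 -0.141 0.05 0 0 0.088 1;-0.543 -0.141 0.05 0 0 0.088 1;-0.543 -0.141 0.05 0 0 0.088 1;-0.543 -0.141 0.05 0 0 0.088 1;-0.543 -0.141 0.05 0 0 0.088 1")

```text
clock: 47.17
eef_pos: [500.9, -338.3, 104.1]
tool_rot: [3.141, -0.001, 1.396]
force: [0.4, -0.5, -2.8]
width: 26.2
gripper_force: 61.0
```

```bash
python3 -c "
from h import *
st();greens(grab('wrist'));plan(T(0,38))"
```

```text
{'clock': 47.17, 'eef_pos': [500.86, -338.29, 104.12], 'tool_rot': [3.14, -0.0, 1.4], 'force': [0.42, -0.49, -2.83], 'width': 26.15, 'gripper_force': 60.98}
green [310. 342.] [ 5.06972e+02 -4.24842e+02  8.79900e+00  8.63100e+00 -1.57000e-01]
green [249. 341.] [ 4.67278e+02 -4.18280e+02  1.06770e+01  9.52800e+00 -3.44000e-01]
green [279. 239.] [ 4.98255e+02 -3.54724e+02  9.41990e+01  3.13730e+01 -1.68000e-01]
at [ 500.606 -338.736  104.157    1.396]
[-0.007  0.003  0.221] turn z 0.003 rows>1.6
```

>>> move_arm(rows="0 0.003 0.12 0 0 0 1;0 0.003 0.18 0 0 0 1;0 0.003 0.2 0 0 0 1;0 0.003 0.21 0 0 0 1;0 0.003 0.218 0 0 0 1;0 0.003 0.226 0 0 0 1;0 0.003 0.226 0 0 0 1")

```text
clock: 47.8
eef_pos: [501.3, -340.7, 38.7]
tool_rot: [3.14, 0.001, 1.393]
force: [-2.2, 2.8, 6.2]
width: 26.2
gripper_force: 62.0
```

```bash
python3 -c "
from h import *
st()"
```

```text
{'clock': 47.8, 'eef_pos': [501.33, -340.74, 38.66], 'tool_rot': [3.14, 0.0, 1.39], 'force': [-2.19, 2.81, 6.16], 'width': 26.21, 'gripper_force': 62.03}
```

In contact with the floor; release.

>>> move_arm(rows="0 0 0.003 0 0 0 1;0 0 0.003 0 0 0 0;0 0 0.003 0 0 0 -0.1;0 0 0 0 0 0 -0.1;0 0 -0.05 0 0 0 -0.1;0 0 -0.2 0 0 0 -0.2;0 0 -0.3 0 0 0 -0.2;0 0 -0.5 0 0 0 -0.2;0 0 -0.5 0 0 0 -0.2")

```text
clock: 48.55
eef_pos: [502.7, -342.1, 191.6]
tool_rot: [3.134, 0.002, 1.392]
force: [1.0, -0.7, 0.1]
width: 51.4
gripper_force: 0.0
```

```bash
python3 -c "
from h import *
st();greens(grab('top'));greens(grab('wrist'));plan((560,-80,180,1.53),F(7.5,93,105))"
```

```text
{'clock': 48.55, 'eef_pos': [502.73, -342.11, 191.65], 'tool_rot': [3.13, 0.0, 1.39], 'force': [1.01, -0.68, 0.14], 'width': 51.38, 'gripper_force': 0.0}
green [404. 221.] [ 498.465 -356.527   73.969   66.477    1.391]
green [250. 183.] [5.95982e+02 7.50610e+01 6.50920e+01 4.70080e+01 9.70000e-02]
green [273. 222.] [ 495.883 -373.007  107.651   66.558    1.396]
at [ 503.059 -342.547  191.049    1.392]
[0.895 0.031 0.037] turn z -0.088 rows>6.4
[0.519 0.099 0.25 ] turn z -0.093 rows>4.2
```

>>> move_arm(rows="0.895 0.031 0.037 0 0 -0.088 -0.2;0.895 0.031 0.037 0 0 -0.088 -0.2;0.895 0.031 0.037 0 0 -0.088 -0.2;0.895 0.031 0.037 0 0 -0.088 -0.2;0.895 0.031 0.037 0 0 -0.088 -0.2;0.895 0.031 0.037 0 0 -0.088 -0.2;0.895 0.031 0.037 0 0 -0.088 -0.2;0.895 0.031 0.037 0 0 -0.088 -0.2;0.895 0.031 0.037 0 0 -0.088 -0.2")

```text
clock: 49.4
eef_pos: [556.9, -77.1, 174.4]
tool_rot: [-3.14, -0.0, 1.534]
force: [1.0, 0.1, 0.6]
width: 50.7
gripper_force: 0.0
```

>>> move_arm(rows="0.519 0.099 0.25 0 0 -0.093 -0.2;0.519 0.099 0.25 0 0 -0.093 -0.2;0.519 0.099 0.25 0 0 -0.093 -0.2;0.519 0.099 0.25 0 0 -0.093 -0.2;0.519 0.099 0.25 0 0 -0.093 -0.2;0.519 0.099 0.25 0 0 -0.093 -0.2;0.519 0.099 0.25 0 0 -0.093 -0.2;0.519 0.099 0.25 0 0 -0.093 -0.2;0.519 0.099 0.25 0 0 -0.093 -0.2")

```text
clock: 50.15
eef_pos: [593.4, 72.7, 100.5]
tool_rot: [3.141, 0.002, 1.673]
force: [0.8, 0.1, 0.5]
width: 51.0
gripper_force: 0.0
```

```bash
python3 -c "
from h import *
fx();greens(grab('wrist'));plan(F(7.5,95,46))"
```

```text
t 50.15 fix xy [ 4.8 91.7] z 100.5 F [ 0.8 -0. ] 0.5 yaw-fix 1.565 w 51.0 g 0
green [282. 217.] [5.95328e+02 7.58360e+01 6.60310e+01 4.59770e+01 1.03000e-01]
at [593.41   73.07  100.614   1.673]
[0.01  0.009 0.182] turn z -0.002 rows>1.3
```

>>> move_arm(rows="0.01 0.008 0.1 0 0 0 -0.2;0.01 0.008 0.16 0 0 0 -0.2;0.01 0.008 0.182 0 0 0 -0.2;0.01 0.008 0.182 0 0 0 -0.2;0.01 0.008 0.182 0 0 0 1;0.01 0.008 0.182 0 0 0 1;0.01 0.008 0.182 0 0 0 1;0.01 0.008 0.182 0 0 0 1;0.01 0.008 0.182 0 0 0 1;0.01 0.008 0.182 0 0 0 1")

```text
clock: 51.03
eef_pos: [594.9, 78.7, 47.0]
tool_rot: [3.142, 0.001, 1.676]
force: [-3.1, -0.3, 6.9]
width: 26.3
gripper_force: 62.1
```

>>> move_arm(rows="0 0 -0.05 0 0 0 1;0 0 -0.15 0 0 0 1;0 0 -0.24 0 0 0 1;0 0 -0.24 0 0 0 1;0 0 -0.24 0 0 0 1")

```text
clock: 51.45
eef_pos: [596.8, 79.2, 119.7]
tool_rot: [3.137, -0.0, 1.676]
force: [-0.7, -0.6, -2.3]
width: 26.3
gripper_force: 61.2
```

```bash
python3 -c "
from h import *
fx();plan((560,-100,125,1.53),T(1,105))"
```

```text
t 51.45 fix xy [ 8.9 97.8] z 119.7 F [-0.8 -0.5] -2.3 yaw-fix 1.568 w 26.3 g 61
at [596.772  79.186 119.694   1.676]
[-0.581 -0.185 -0.018] turn z 0.093 rows>4.4
[-0.613 -0.135  0.067] turn z 0.088 rows>4.5
```

>>> move_arm(rows="-0.581 -0.185 -0.018 0 0 0.093 1;-0.581 -0.185 -0.018 0 0 0.093 1;-0.581 -0.185 -0.018 0 0 0.093 1;-0.581 -0.185 -0.018 0 0 0.093 1;-0.581 -0.185 -0.018 0 0 0.093 1;-0.581 -0.185 -0.018 0 0 0.093 1;-0.581 -0.185 -0.018 0 0 0.093 1")

```text
clock: 52.03
eef_pos: [557.3, -101.8, 121.9]
tool_rot: [-3.14, 0.0, 1.527]
force: [0.8, -0.4, -1.8]
width: 26.4
gripper_force: 61.2
```

>>> move_arm(rows="-0.6 -0.135 0.05 0 0 0.088 1;-0.6 -0.135 0.05 0 0 0.088 1;-0.6 -0.135 0.05 0 0 0.088 1;-0.6 -0.135 0.05 0 0 0.088 1;-0.6 -0.135 0.05 0 0 0.088 1;-0.6 -0.135 0.05 0 0 0.088 1;-0.6 -0.135 0.05 0 0 0.088 1;-0.6 -0.135 0.05 0 0 0.088 1;-0.6 -0.135 0.05 0 0 0.088 1")

```text
clock: 52.78
eef_pos: [511.9, -275.4, 107.9]
tool_rot: [3.141, -0.002, 1.396]
force: [-0.1, 0.3, -2.5]
width: 26.4
gripper_force: 61.2
```

```bash
python3 -c "
from h import *
st();plan(T(1,37))"
```

```text
{'clock': 52.78, 'eef_pos': [511.87, -275.44, 107.9], 'tool_rot': [3.14, -0.0, 1.4], 'force': [-0.07, 0.26, -2.45], 'width': 26.38, 'gripper_force': 61.16}
at [ 511.872 -275.438  107.895    1.396]
[-0.022  0.004  0.236] turn z 0.003 rows>1.7
```

>>> move_arm(rows="-0.012 0.004 0.12 0 0 0 1;-0.012 0.004 0.18 0 0 0 1;-0.012 0.004 0.215 0 0 0 1;-0.012 0.004 0.228 0 0 0 1;-0.012 0.004 0.236 0 0 0 1;-0.012 0.004 0.244 0 0 0 1;-0.012 0.004 0.244 0 0 0 1")

```text
clock: 53.37
eef_pos: [511.7, -280.6, 37.0]
tool_rot: [3.141, -0.0, 1.394]
force: [-3.6, 3.5, 8.1]
width: 26.7
gripper_force: 62.4
```

```bash
python3 -c "
from h import *
st()"
```

```text
{'clock': 53.37, 'eef_pos': [511.67, -280.58, 37.03], 'tool_rot': [3.14, -0.0, 1.39], 'force': [-3.63, 3.46, 8.1], 'width': 26.65, 'gripper_force': 62.43}
```

>>> move_arm(rows="0 0 0.003 0 0 0 1;0 0 0.003 0 0 0 0;0 0 0.003 0 0 0 -0.1;0 0 0 0 0 0 -0.1;0 0 -0.05 0 0 0 -0.1;0 0 -0.2 0 0 0 -0.2;0 0 -0.3 0 0 0 -0.2;0.2 0 -0.7 0 0 0 -0.2;0.2 0 -0.7 0 0 0 -0.2;0.2 0 -0.7 0 0 0 -0.2;0.2 0 -0.7 0 0 0 -0.2")

```text
clock: 54.28
eef_pos: [526.3, -219.5, 251.6]
tool_rot: [3.13, -0.001, 1.397]
force: [1.8, 0.5, -0.7]
width: 51.3
gripper_force: 0.0
```

```bash
python3 -c "
from h import *
st()
d=grab('wrist','w12.png');H=hsv(d);h,s,v=H[...,0],H[...,1],H[...,2]
c,sn=np.cos(-.18),np.sin(-.18)
for n,d in(('wrist',d),('top',grab('top','top9.png'))):
    H=hsv(d);h,s,v=H[...,0],H[...,1],H[...,2]
    for b in blobs((h>50)&(h<70)&(s>150)&(v>70),60,5):
        r=rect(d,b,14)
        if r[1]<-150 and r[0]<700:
            q=r[:2]-[501.2,-341.1];print(n,b.mean(0).round(),r,'tray',np.round([c*q[0]+sn*q[1],-sn*q[0]+c*q[1]],1))
a=cv2.imread('pics/top0.png').astype(int);b=cv2.imread('pics/top9.png').astype(int)
m=abs(a-b).max(2)>60
for n,(x0,y0,x1,y1) in dict(pliers=(203,228,228,292),cutters=(296,108,340,148),spool=(212,116,238,144),tin=(268,124,294,148),driver=(324,232,344,288),pink=(160,125,195,160),purple=(135,272,168,310)).items(): print(n,m[y0:y1,x0:x1].mean().round(3))
"
```

```text
{'clock': 54.28, 'eef_pos': [526.28, -219.48, 251.57], 'tool_rot': [3.13, -0.0, 1.4], 'force': [1.81, 0.48, -0.68], 'width': 51.35, 'gripper_force': 0.0}
wrist [273. 335.] [ 4.90559e+02 -4.02607e+02  6.63660e+01  4.57590e+01 -1.83000e-01] tray [  0.5 -62.4]
wrist [273. 286.] [ 5.01195e+02 -3.42838e+02  6.61540e+01  4.56940e+01 -1.80000e-01] tray [ 0.3 -1.7]
wrist [272. 234.] [ 5.1145e+02 -2.8327e+02  6.6375e+01  4.5245e+01 -1.7900e-01] tray [-0.3 58.7]
top [379. 224.] [ 489.698 -279.729   46.094   20.24     1.389] tray [-22.3  58.3]
pliers 0.0
cutters 0.056
spool 0.0
tin 0.0
driver 0.114
pink 0.0
purple 0.0
```

>>> move_arm(rows="0 0 0 0 0 0 -0.2;0 0 0 0 0 0 -0.2;0 0 0 0 0 0 -0.2;0 0 0 0 0 0 -0.2;0 0 0 0 0 0 -0.2;0 0 0 0 0 0 -0.2")

```text
clock: 54.88
eef_pos: [521.5, -223.3, 244.0]
tool_rot: [-3.14, -0.0, 1.392]
force: [-0.7, -0.4, -0.6]
width: 51.2
gripper_force: 0.0
```

```bash
python3 -c "
from cell import *
print(finish_job())"
```

```text
the job is handed in; nothing more can be done
None
```

I handed the job in at 55 s: all three modules were pushed home, the selector was on for over four seconds and then clicked back off, and the modules now lie side by side on the tray floor.

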